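# Charge the nut hopper from a feed chute

## Task

Pull the loaded chute out from under the press, where only its nose can be reached, and set it down, level and with all five nuts still in it, along the rust-red mat; let go and take it again by its red handle. Bring its nose close over the mouth of the yellow hopper and tip it so that all five nuts slide down into the hopper, then lay the empty chute back along the mat, upright, and let go. Leave the can, tube end, magnet and cup standing where they are.

Things in the scene. Friction and masses are not known exactly. Their poses are not given: they have to be found in the camera images.
- chute_center (a point): Middle of the loose chute, half-way up (13 mm above its underside): straight aluminium U-channel, white liner, 0.16 kg, 210 mm long, 34 wide, 28 wide inside, 26 high, open on top and at the nose, closed at the rear. x runs from nose to rear handle, z up out of the channel. Starts level on the press bed, 90 to 110 mm of its nose sticking out, handle under the press head.
- chute_nose (a point): Middle of the chute's nose edge, on the slick white liner 4 mm above the underside, 105 mm from the channel's middle; axes as chute_center. The nuts begin to slide towards it at 12 to 19 degrees of slope and run out freely at 30 to 40 degrees.
- chute_handle (a point): Grip point of the chute's red handle: an upright fin behind the closed rear end, 12 mm thick (across the chute), from 105 to 151 mm behind the channel's middle, lower edge 4 mm and top 42 mm above the underside. The point lies 130 mm behind the channel's middle, 26 mm above the underside; axes as chute_center.
- chute: The same chute as a body; origin at the middle of the channel's underside, axes as chute_center.
- handle: The red fin itself, fixed to the chute; origin at its middle (128 mm behind the channel's middle, 23 mm above the underside), axes as chute_center.
- mat_center (a point): Centre of the top face of the flat rust-red rest mat, fixed, 300 x 110 x 4 mm; x along its long side.
- hopper_mouth (a point): Centre of the mouth of the nut hopper: a fixed upright square tube painted yellow, open on top, inside 50 x 50 mm, walls 6 mm, rim 100 mm above the bench, inner floor 88 mm below the rim, on a 120 x 100 x 12 mm foot. x and y are square to its sides, z up.
- press: Teal bench press, fixed; origin at bench level, its front looks along its own -x. Bed 130 mm wide, 12 high, from x = -85 to 165 mm; head 90 mm wide from x = -75 to 165 mm, underside 90 and top 155 mm above the bench; round cap on the head to 255 mm high at x = 20; column 100 mm wide, 312 high, from x = 85 to 165 mm.
- spray_can: Bystander: upright spray can, 54 mm across, 130 mm high; origin at the centre of its underside.
- tube_offcut: Bystander: upright dark square steel tube end, 50 x 50 mm, 70 mm high; origin at the centre of its underside.
- magnet_square: Bystander: red welding magnet block, 50 x 50 mm, 46 mm high; origin at the centre of its underside.
- rod_cup: Bystander: green metal cup, 66 mm across, 80 mm high; origin at the centre of its underside.
- nut0_center (a point): Centre of loose brass-coloured hexagon nut 1 of 5: 18 mm across flats, 10 mm thick, 17 g; at the start all five lie flat in one row in the chute, from its middle back to its rear end.
- nut1_center (a point): Centre of loose brass-coloured hexagon nut 2 of 5: 18 mm across flats, 10 mm thick, 17 g; at the start all five lie flat in one row in the chute, from its middle back to its rear end.
- nut2_center (a point): Centre of loose brass-coloured hexagon nut 3 of 5: 18 mm across flats, 10 mm thick, 17 g; at the start all five lie flat in one row in the chute, from its middle back to its rear end.
- nut3_center (a point): Centre of loose brass-coloured hexagon nut 4 of 5: 18 mm across flats, 10 mm thick, 17 g; at the start all five lie flat in one row in the chute, from its middle back to its rear end.
- nut4_center (a point): Centre of loose brass-coloured hexagon nut 5 of 5: 18 mm across flats, 10 mm thick, 17 g; at the start all five lie flat in one row in the chute, from its middle back to its rear end.

How it is judged:
By the outcome, as a careful person would: the job done as asked, in the order asked, and still so for the second after the job is handed in, with the robot touching nothing.
It also fails if it takes over 72 s, if anything falls off the work surface, if the arm or the gripper's body presses on something with over 40 N, if the wrist force passes 120 N, or if a joint passes its speed limit or range.

## Robot

A 6-joint arm with a two-finger parallel gripper is mounted at the origin on the work surface. World frame = base frame: x ahead of the robot, y to its left, z up, the work surface at z = 0. Lengths are in mm, angles in rad, forces in N, time in s.
With the tool pointing down it reaches from about 275 to 750 mm from the base axis. Payload 10.2 kg.
Tool frame: the origin (TCP) lies at the very end of the fingers, on their centre line; the grasp point (between the pads) lies 19 mm behind it (ctrl.grip_depth is the distance from the TCP to the grasp point, in mm); z points along the fingers, x is the direction in which the jaws open and shut, and the axes are right-handed (so a half turn about z gives the same grasp; the last joint's range is limited). The gripper opens to 85 mm and grips with 20 to 120 N. Pads are 22 mm wide; open, the fingers measure 114 mm over their backs; the gripper's body (76 mm by 85 mm) begins 54 mm behind the grasp point. The pads swing forward as they close: fully open they stand 13 mm farther back than shut.
Start: joints at [-1.515, 0.313, 1.498, -0, 1.331, -0.223], TCP at [144.468, -504.738, 231.294] pointing down, gripper open.
Joint ranges: [-2.94, 2.94], [-0.97, 2.17], [0.19, 2.56], [-1.23, 4.37], [0.02, 3.11], [-2.88, 2.88]. Speed limits (rad/s): [2.39, 2.39, 3.01, 3.14, 3.14, 3.14].

## Interface

Orientations are given as a unit quaternion [w, x, y, z].
In Python, from rig import ctrl gives the robot as it stands.
- The arm moves only by the tool play_rows, never from a script. Its argument "motion" is a list of rows, each a list of 2 entries, a list of its own where there are three numbers: the shift along the tool's x, y, z in mm, then the turn, a rotation vector about the tool's x, y, z in degrees. A call has 1 to 20 rows; each row shifts and turns the commanded pose from where the row before left it, along the tool's axes as they then stand; what a row does not reach is not made up. A row lasts 1/12 s, in which the tool goes at most 41.7 mm and 7.16 degrees, less where a joint would pass 70% of its speed; a pose out of reach is approached as far as the arm can. A call with a gripper value outside its range is refused whole. "fingers" is the finger opening in mm, from 0 to 85.4, set as the call begins (left out, the last holds). The fingers move at their own pace and stop on an object; "squeeze" is the grip in N (left out, the last holds). Time passes only in rows, so rows that do not move let the fingers close. It gives the time, the measured TCP pose, the force and the opening at its end, in the units of the state.
- ctrl.sense(): the state, without advancing time (a new reading comes with each control period).
- ctrl.capture(name): name is "scene" or "top" or "wrist"; returns the picture (384x512x3 uint8, red, green, blue); there is no depth.
- ctrl.get_calibration(name): a dict with "K" (3x3 intrinsics, pixels), "R" (3x3) and "t" (3): a world point X has camera coordinates R X + t; the wrist camera has in their place "tool_from_camera" (4x4, takes a point from camera to tool coordinates, whose origin is the TCP and whose axes are the tool frame's). Camera axes: x right, y down, z forward; pixel columns grow to the right and rows downward; lengths in mm; the calibration is good to about 2 mm. A picture is of the moment at which its call begins: read the wrist's pose just before it. get_calibration takes no time and is no camera call.
- ctrl.finish_job(): hands the job in, once; it reports no verdict.
Trained networks look in the newest picture that a camera, given by its name, has taken for a name from the list of things; names that differ only in an ending like _2 or _b are one class to them, and where a whole thing is asked for, a point or a joint stands for the part that bears it (a point fixed in the world has none). Each returns a list of dicts, best first, with "p" (0 to 1); they miss things now and then, are a little off and sometimes report something else, mostly with a low value. They report only what shows in the picture. A call takes as long as a camera call.
- ctrl.spot_in(camera, name): "position" ([column, row] as shares, 0 to 1, of the picture: columns of its width, rows of its height, amid what is visible of it).
The state is a dict: "time_s": time; "joints": joint angles; "dq": joint speeds; "tau": joint torques, N m; "eef_pos": TCP position; "ee_rot": TCP orientation; "force": force on the tool from outside, world axes, zero at the start; "wrist_torque": the same for the moment, N m; "grip_width": opening from 0.0 (shut) to 1.0 (fully open).
Only numpy, scipy, OpenCV 4.12 (cv2) and the standard library are available. Lean on these libraries where they do the work, as an engineer would, in place of code of your own. Each camera call takes 0.05 s, during which the arm holds its last target. There are 200 camera calls.

## Working session

There is one attempt and no reset: what is moved stays moved. The work goes in short steps, Python scripts to look and compute and a tool call to move; the robot and the scene stay as the last step left them, time stands still between calls to the robot, and variables do not carry over. Pictures are saved under pics/ and viewed, about 8 in all and at most 12, crops included, and the job is handed in when it is done.

Besides the shell and the picture viewer there is one more tool, called after "Call:" in YAML: its name, and indented under it one key for each argument. play_rows: Moves the arm, as the interface text tells. Its arguments: {"type":"object","properties":{"motion":{"type":"array"},"fingers":{"type":"number"},"squeeze":{"type":"number"}},"required":["motion"]}

```bash
ls; mkdir -p pics
cat > h.py <<'E'
import numpy as np, cv2
from rig import ctrl
def save(c,n):
    im=ctrl.capture(c); cv2.imwrite(f'pics/{n}.png',im[:,:,::-1]); return im
E
python3 - <<'E'
from h import *
a=save('scene','s0');b=save('top','t0')
cv2.imwrite('pics/st0.png',np.vstack([cv2.resize(a,None,fx=.78,fy=.78),cv2.resize(b,None,fx=.78,fy=.78)])[:,:,::-1])
for c in('scene','top'):
    k=ctrl.get_calibration(c);print(c,{x:np.round(v,3).tolist() for x,v in k.items()})
    for n in ['chute_center','chute_nose','chute_handle','chute','handle','mat_center','hopper_mouth','press','spray_can','tube_offcut','magnet_square','rod_cup']:
        r=ctrl.spot_in(c,n); print(n,[(round(q['p'],2),np.round(np.array(q['position'])*[512,384],1).tolist()) for q in r[:2]])
print({k:np.round(v,3).tolist() for k,v in ctrl.sense().items()},ctrl.grip_depth)
E
```

```text
pics
scene {'K': [[435.385, 0.0, 255.939], [0.0, 435.385, 192.156], [0.0, 0.0, 1.0]], 'R': [[0.974, -0.228, 0.011], [-0.193, -0.85, -0.49], [0.121, 0.475, -0.872]], 't': [-584.222, 136.485, 1464.922]}
chute_center [(0.63, [239.1, 137.5])]
chute_nose [(0.55, [236.7, 135.5])]
chute_handle [(0.78, [235.3, 133.1])]
chute [(0.61, [232.9, 131.2])]
handle []
mat_center [(0.83, [222.2, 207.2])]
hopper_mouth [(0.79, [263.1, 300.7])]
press [(0.97, [213.9, 72.8])]
spray_can [(0.58, [289.1, 331.0])]
tube_offcut [(0.73, [302.7, 295.8])]
magnet_square [(0.57, [269.6, 122.7])]
rod_cup [(0.73, [222.2, 249.5])]
top {'K': [[369.085, 0.0, 254.995], [0.0, 369.085, 197.53], [0.0, 0.0, 1.0]], 'R': [[-0.018, -1.0, 0.001], [-0.989, 0.018, -0.144], [0.144, -0.003, -0.99]], 't': [-18.285, 594.07, 1028.045]}
chute_center [(0.72, [153.0, 204.2])]
chute_nose [(0.76, [152.3, 202.3])]
chute_handle [(0.87, [151.2, 202.1])]
chute [(0.6, [151.7, 203.9]), (0.4, [250.0, 234.8])]
handle [(0.35, [247.3, 235.5])]
mat_center [(0.74, [247.3, 233.8])]
hopper_mouth [(0.66, [369.9, 218.6])]
press [(0.81, [68.0, 210.6])]
spray_can [(0.97, [421.2, 196.9]), (0.34, [249.7, 235.7])]
tube_offcut [(0.72, [375.4, 171.8])]
magnet_square [(0.82, [143.4, 158.5]), (0.53, [248.5, 236.5])]
rod_cup [(0.93, [314.4, 246.7])]
{'time_s': 1.3, 'joints': [-1.515, 0.313, 1.498, 0.0, 1.331, -0.223], 'dq': [0.002, -0.0, -0.0, -0.0, -0.001, 0.0], 'tau': [-0.003, -41.217, -25.99, -0.0, 0.0, -0.0], 'eef_pos': [144.455, -504.747, 231.319], 'ee_rot': [0.0, 0.798, -0.602, 0.0], 'force': [-0.395, 0.127, -0.229], 'wrist_torque': [0.029, -0.021, -0.002], 'grip_width': 0.998} 18.700000000000003
```

View pics/t0.png

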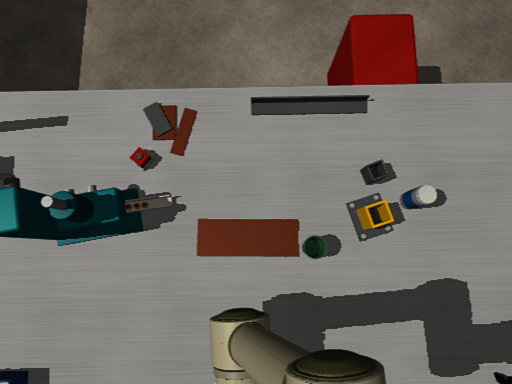

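View pics/s0.png

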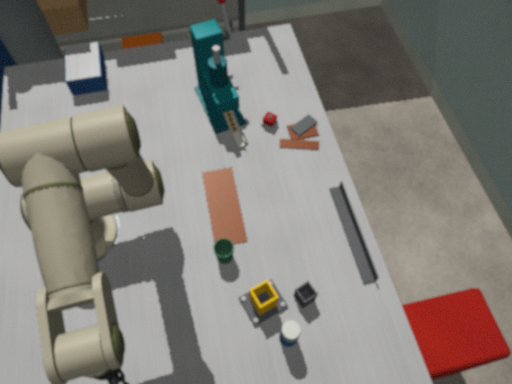

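The top view has the press at left (about 68,210) with the chute's nose pointing right at (180,207). The mat is at (247,236), cup (315,246), hopper (375,214), tube (376,172), can (424,197) and magnet (141,158). The scene view shows the same layout. Next I'll measure it.

```bash
cat >> h.py <<'E'
CAL={c:{k:np.array(v) for k,v in ctrl.get_calibration(c).items()} for c in('scene','top','wrist')}
def qR(q):
    from scipy.spatial.transform import Rotation as R
    return R.from_quat([q[1],q[2],q[3],q[0]]).as_matrix()
def cam(c,s=None):  # K, R, t (world->cam)
    if c!='wrist': k=CAL[c]; return k['K'],k['R'],k['t']
    T=np.eye(4);T[:3,:3]=qR(s['ee_rot']);T[:3,3]=s['eef_pos']
    M=np.linalg.inv(T@CAL['wrist']['tool_from_camera']); return CAL['wrist']['K'],M[:3,:3],M[:3,3]
def back(C,uv,z):
    K,R,t=C; uv=np.atleast_2d(uv).astype(float)
    d=(R.T@np.linalg.inv(K)@np.c_[uv,np.ones(len(uv))].T).T; o=-R.T@t
    return o+d*((z-o[2])/d[:,2])[:,None]
def proj(C,X):
    K,R,t=C; p=(K@(R@np.atleast_2d(X).T+t[:,None])).T; return p[:,:2]/p[:,2:]
def tri(Cs,uvs):
    A=[];b=[]
    for (K,R,t),uv in zip(Cs,uvs):
        d=R.T@np.linalg.inv(K)@np.r_[uv,1]; d/=np.linalg.norm(d);P=np.eye(3)-np.outer(d,d);A.append(P);b.append(P@(-R.T@t))
    return np.linalg.lstsq(np.vstack(A),np.hstack(b),rcond=None)[0]
E
python3 - <<'E'
from h import *
S={c:cv2.imread(f'pics/{c[0]}0.png') for c in('scene','top')}
for c in S:
    hsv=cv2.cvtColor(S[c],cv2.COLOR_BGR2HSV)
    for n,lo,hi,z in [('mat',(3,110,60),(14,255,255),4),('hop',(20,150,80),(32,255,255),100),('cup',(60,80,20),(85,255,255),80),('mag',(0,190,80),(3,255,255),46)]:
        m=cv2.inRange(hsv,lo,hi); 
        cs=sorted(cv2.findContours(m,0,2)[0],key=cv2.contourArea)[::-1][:2]
        for k in cs:
            if cv2.contourArea(k)<20: continue
            r=cv2.minAreaRect(k); p=back(cam(c),cv2.boxPoints(r),z)
            print(c,n,cv2.contourArea(k),np.round(r[0]),np.round(back(cam(c),r[0],z)[0]),'corners',np.round(p[:,:2]).astype(int).tolist())
for n,z,t,s in [('hopper',100,(369.9,218.6),(263.1,300.7)),('can',130,(424,190),(291,327)),('tube',70,(375.4,168),(306,290)),('mag',46,(140,156),(270,119)),('cup',80,(314.4,246.7),(223,247))]:
    print(n,np.round(back(cam('top'),t,z)),np.round(back(cam('scene'),s,z)))
c1=cv2.resize(S['top'][170:270,100:220],None,fx=6.6,fy=6,interpolation=cv2.INTER_CUBIC)
cv2.imwrite('pics/crop.png',c1)
print(CAL['wrist'])
E
```

```text
scene mat 1595.5 [223. 208.] [480. -15.   4.] corners [[427, 132], [534, 136], [529, -151], [432, -152]]
scene mat 427.0 [142.  40.] [290. 881.   4.] corners [[200, 918], [380, 921], [378, 845], [202, 843]]
scene hop 567.5 [264. 297.] [ 534. -377.  100.] corners [[488, -349], [559, -328], [578, -403], [509, -423]]
scene cup 275.5 [223. 251.] [ 447. -202.   80.] corners [[429, -160], [478, -172], [464, -243], [416, -232]]
scene mag 5670.0 [457. 330.] [1067. -585.   46.] corners [[944, -483], [1227, -469], [1184, -682], [924, -689]]
scene mag 26.0 [270. 120.] [722. 291.  46.] corners [[705, 305], [742, 307], [740, 277], [703, 275]]
top mat 3585.5 [248. 237.] [482.  -5.   4.] corners [[538, 145], [532, -156], [426, -153], [432, 144]]
top mat 808.0 [172. 128.] [822. 223.   4.] corners [[769, 297], [914, 255], [876, 148], [732, 192]]
top hop 671.0 [375. 215.] [ 532. -356.  100.] corners [[549, -305], [575, -391], [515, -407], [489, -321]]
top cup 408.0 [315. 247.] [ 448. -191.   80.] corners [[449, -147], [492, -193], [447, -235], [405, -190]]
top mag 4303.0 [383.  49.] [1047. -431.   46.
[... 225 characters left out ...]
3. -481.  130.]] [[ 585. -482.  130.]]
tube [[ 669. -375.   70.]] [[ 665. -376.   70.]]
mag [[723. 307.  46.]] [[724. 296.  46.]]
cup [[ 449. -190.   80.]] [[ 449. -189.   80.]]
{'K': array([[311.85137401,   0.        , 251.97836221],
       [  0.        , 311.85137401, 187.44494278],
       [  0.        ,   0.        ,   1.        ]]), 'tool_from_camera': array([[ 9.99999888e-01, -4.71965901e-04,  3.27896829e-05,
         5.94484482e-01],
       [ 4.35354455e-04,  9.45125544e-01,  3.26707082e-01,
        -8.43320993e+01],
       [-1.85184969e-04, -3.26707031e-01,  9.45125643e-01,
        -1.42161662e+02],
       [ 0.00000000e+00,  0.00000000e+00,  0.00000000e+00,
         1.00000000e+00]])}
```

View pics/crop.png

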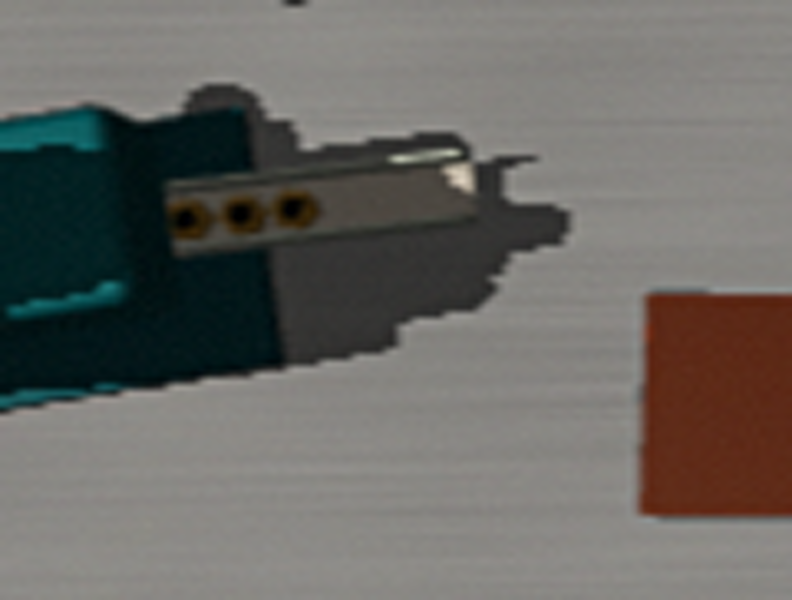

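```bash
cat >> h.py <<'E'
from scipy.spatial.transform import Rotation as Ro
def mk(ang,tilt):
    """tool frame: y horizontal heading ang(deg), z down; then tilt about tool x by tilt deg (+ : z swings towards -y)"""
    a=np.radians(ang); y=np.array([np.cos(a),np.sin(a),0]); z=np.array([0,0,-1.]); x=np.cross(y,z)
    return np.c_[x,y,z]@Ro.from_rotvec([np.radians(tilt),0,0]).as_matrix()
def rows(P,R,n,s=None):
    """one row, repeated n times, taking the measured pose to TCP P, R"""
    s=s or ctrl.sense(); R0=qR(s['ee_rot']); p=R0.T@(np.array(P)-s['eef_pos'])
    w=Ro.from_matrix(R0.T@R).as_rotvec()/n; A=sum(Ro.from_rotvec(w*k).as_matrix() for k in range(n))
    sh=np.linalg.solve(A,p); print(n,'x',np.round(sh,2).tolist(),np.round(np.degrees(w),3).tolist())
E
python3 - <<'E'
from h import *
f=lambda x,y:[100+x/6.6,170+y/6]
C=cam('top')
print(back(C,[f(470,155),f(165,185),f(475,215),f(172,255)],38))
print('cap/bed edge',back(C,[f(247,110),f(283,365)],12))
n=back(C,[f(472,185)],38)[0];print(n)
rows([575,130,260],mk(276,0),24)
E
```

```text
[[603.83964371 215.11141007  38.        ]
 [591.56980308 349.39673151  38.        ]
 [574.40072874 212.48900763  38.        ]
 [557.36422583 345.21889153  38.        ]]
cap/bed edge [[632.4508605  322.55191328  12.        ]
 [505.00967295 302.98015824  12.        ]]
[589.09520967 214.01813196  38.        ]
24 x [-0.93, -34.69, -1.2] [0.0, -0.0, -3.334]
```

Call:
play_rows:
  motion:
    - [[0, -10, 0], [0, 0, 0]]
    - [[0, -22, 0], [0, 0, 0]]
    - [[-1, -34.5, -1.2], [0, 0, -3.4]]
    - [[-1, -34.5, -1.2], [0, 0, -3.4]]
    - [[-1, -34.5, -1.2], [0, 0, -3.4]]
    - [[-1, -34.5, -1.2], [0, 0, -3.4]]
    - [[-1, -34.5, -1.2], [0, 0, -3.4]]
    - [[-1, -34.5, -1.2], [0, 0, -3.4]]
    - [[-1, -34.5, -1.2], [0, 0, -3.4]]
    - [[-1, -34.5, -1.2], [0, 0, -3.4]]
    - [[-1, -34.5, -1.2], [0, 0, -3.4]]
    - [[-1, -34.5, -1.2], [0, 0, -3.4]]
    - [[-1, -34.5, -1.2], [0, 0, -3.4]]
    - [[-1, -34.5, -1.2], [0, 0, -3.4]]
    - [[-1, -34.5, -1.2], [0, 0, -3.4]]
    - [[-1, -34.5, -1.2], [0, 0, -3.4]]
    - [[-1, -34.5, -1.2], [0, 0, -3.4]]
    - [[-1, -34.5, -1.2], [0, 0, -3.4]]
    - [[-1, -34.5, -1.2], [0, 0, -3.4]]
    - [[-1, -34.5, -1.2], [0, 0, -3.4]]

```text
time_s: 2.97
eef_pos: [583.2, -63.7, 252.8]
ee_rot: [-0.0, 0.994, -0.11, 0.0]
force: [-0.1, -0.0, 0.2]
grip_width: 0.998
```

Run:
```python
from h import *
print(ctrl.sense()['time_s'],ctrl.sense()['eef_pos'],ctrl.sense()['joints'])
rows([580,110,240],mk(276,0),8)
```

```text
2.9667 [583.20407098 -63.67482616 252.84989287] [-3.08390043e-01  4.37729106e-01  1.26427184e+00  1.82380867e-04
  1.43961655e+00 -8.77410077e-02]
8 x [-2.11, -21.71, 1.61] [-0.001, -0.0, -2.33]
```

Call:
play_rows:
  motion:
    - [[-2, -22, 1.6], [0, 0, -2.3]]
    - [[-2, -22, 1.6], [0, 0, -2.3]]
    - [[-2, -22, 1.6], [0, 0, -2.3]]
    - [[-2, -22, 1.6], [0, 0, -2.3]]
    - [[-2, -22, 1.6], [0, 0, -2.3]]
    - [[-2, -22, 1.6], [0, 0, -2.3]]
    - [[-2, -22, 1.6], [0, 0, -2.3]]
    - [[-2, -20, 1.6], [0, 0, -2.3]]
    - [[0, 0, 0], [0, 0, 0]]
    - [[0, 0, 0], [0, 0, 0]]

```text
time_s: 3.8
eef_pos: [581.2, 109.0, 240.1]
ee_rot: [0.0, 0.999, 0.049, -0.0]
force: [-0.1, 0.0, -1.2]
grip_width: 1.0
```

Run:
```python
from h import *
s=ctrl.sense(); im=save('wrist','w1'); np.save('w1.npy',dict(eef_pos=s['eef_pos'],ee_rot=s['ee_rot']),allow_pickle=True)
print(s['time_s'],s['eef_pos'],s['ee_rot'],s['joints'])
for n in ['chute_center','chute_nose','chute','mat_center','nut0_center']:
    r=ctrl.spot_in('wrist',n); print(n,[(round(q['p'],2),np.round(np.array(q['position'])*[512,384],1).tolist()) for q in r[:5]])
cv2.imwrite('pics/w1b.png',cv2.resize(im,None,fx=1.5,fy=1.5)[:,:,::-1])
```

```text
3.8 [581.2045509  109.0492738  240.06320241] [ 2.46426005e-05  9.98786343e-01  4.92527379e-02 -9.37362308e-05] [-1.24635501e-02  4.55736843e-01  1.27042877e+00 -6.14968118e-05
  1.41561112e+00 -1.10999385e-01]
chute_center [(0.65, [272.7, 24.0])]
chute_nose []
chute [(0.87, [269.0, 25.2])]
mat_center []
nut0_center []
```

View pics/w1b.png

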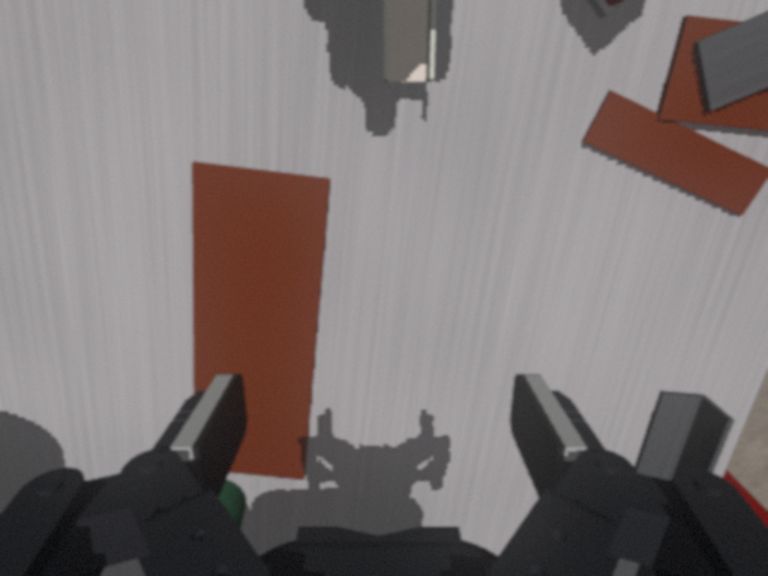

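Wrist view: the chute nose is at the top (about 385–437 × 80 at 1.5x) and the mat is at left, with corners (193,162), (330,179) and (304,478).

Run:
```python
from h import *
s=np.load('w1.npy',allow_pickle=True).item(); C=cam('wrist',s)
P=np.array
print('nose',back(C,P([[385,79],[436,81]])/1.5,38), back(C,P([[410,80]])/1.5,38))
print('walls far',back(C,P([[384,2],[450,2]])/1.5,38))
print('mat',back(C,P([[193,162],[330,179],[304,478]])/1.5,4))
# triangulate nose top middle with top & scene
f=lambda x,y:[100+x/6.6,170+y/6]
print(tri([C,cam('top')],[P([410,80])/1.5,P(f(472,185))]))
print(tri([C,cam('top')],[P([436,81])/1.5,P(f(470,155))]))
print(tri([C,cam('top')],[P([385,80])/1.5,P(f(475,215))]))
# mat in 3 views
print('mat cor tri',tri([C,cam('top')],[P([330,179])/1.5,proj(cam('top'),[[538,145,4]])[0]]))
rows([578,180,240],mk(276.5,0),6)
```

```text
nose [[575.22812624 218.59796822  38.        ]
 [609.77904194 220.74181066  38.        ]] [[592.15593279 219.63607019  38.        ]]
walls far [[569.88067165 264.0461207   38.        ]
 [612.2733248  268.21134233  38.        ]]
mat [[ 431.31880086  146.64306653    4.        ]
 [ 539.40686067  144.0756962     4.        ]
 [ 532.53689957 -152.45425525    4.        ]]
[5.94324286e+02 2.22588206e+02 1.56282760e-01]
[613.00313097 225.27217481  -9.52395561]
[576.5092393  218.96651479  12.99153044]
mat cor tri [538.702866   144.5359162    4.07617642]
6 x [0.65, -12.14, 0.02] [0.001, -0.001, -0.167]
```

Run:
```python
from h import *
rows([590,200,130],mk(276.5,25),10)
```

```text
10 x [1.81, -6.88, 12.69] [2.5, -0.022, -0.098]
```

Call:
play_rows:
  motion:
    - [[1.8, -6.9, 12.7], [2.5, 0, -0.1]]
    - [[1.8, -6.9, 12.7], [2.5, 0, -0.1]]
    - [[1.8, -6.9, 12.7], [2.5, 0, -0.1]]
    - [[1.8, -6.9, 12.7], [2.5, 0, -0.1]]
    - [[1.8, -6.9, 12.7], [2.5, 0, -0.1]]
    - [[1.8, -6.9, 12.7], [2.5, 0, -0.1]]
    - [[1.8, -6.9, 12.7], [2.5, 0, -0.1]]
    - [[1.8, -6.9, 12.7], [2.5, 0, -0.1]]
    - [[1.8, -6.9, 12.7], [2.5, 0, -0.1]]
    - [[1.8, -6.9, 12.7], [2.5, 0, -0.1]]
    - [[0, 0, 0], [0, 0, 0]]
    - [[0, 0, 0], [0, 0, 0]]

```text
time_s: 5.1
eef_pos: [589.8, 200.4, 129.6]
ee_rot: [-0.216, 0.975, 0.056, -0.011]
force: [-0.3, -0.2, 0.1]
grip_width: 1.003
```

Run:
```python
from h import *
s=ctrl.sense(); im=save('wrist','w2'); np.save('w2.npy',dict(eef_pos=s['eef_pos'],ee_rot=s['ee_rot']),allow_pickle=True)
print(s['time_s'],s['eef_pos'],s['force'],s['joints'])
cv2.imwrite('pics/w2b.png',cv2.resize(im,None,fx=1.5,fy=1.5)[:,:,::-1])
```

```text
5.1 [589.79394579 200.37300131 129.62325418] [-0.34782642 -0.22490037  0.11709571] [-0.03825965  0.61029474  1.3867016   0.45571067  1.24608453 -0.32236704]
```

View pics/w2b.png

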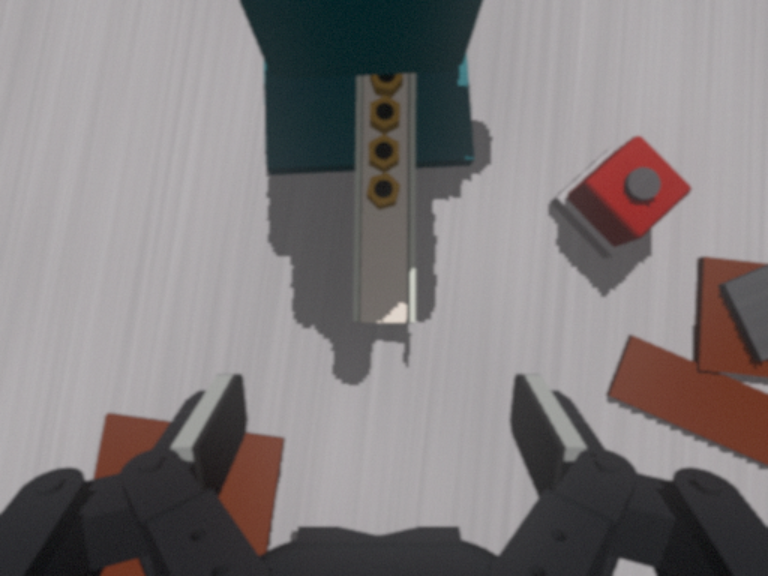

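The chute nose end is at (353–415, 322) with its walls running up to (357–418, 73). Four nuts show, and the head edge is at row 72.

Run:
```python
from h import *
P=np.array
s=np.load('w2.npy',allow_pickle=True).item(); C=cam('wrist',s)
s1=np.load('w1.npy',allow_pickle=True).item(); C1=cam('wrist',s1)
print('nose',back(C,P([[353,322],[415,322],[384,322]])/1.5,38))
print('far',back(C,P([[357,76],[418,73]])/1.5,38))
print('head edge',back(C,P([[265,65],[465,55]])/1.5,90),'bed',back(C,P([[268,172],[472,162]])/1.5,12))
print('mat',back(C,P([[108,414],[284,437]])/1.5,4))
print('tri',tri([C,C1],[P([384,322])/1.5,P([410,80])/1.5]),tri([C,C1],[P([415,322])/1.5,P([436,81])/1.5]),tri([C,C1],[P([353,322])/1.5,P([385,79])/1.5]))
```

```text
nose [[574.43224699 218.38144803  38.        ]
 [608.01853446 222.20074397  38.        ]
 [591.22305346 220.29083022  38.        ]]
far [[560.00478842 358.84712409  38.        ]
 [594.73290558 364.67064788  38.        ]]
head edge [[522.999736   330.26103222  90.        ]
 [613.98055593 345.62313727  90.        ]] bed [[509.68038171 304.77243902  12.        ]
 [634.92097911 325.5572529   12.        ]]
mat [[432.02128032 146.93738033   4.        ]
 [539.5342986  145.50469043   4.        ]]
tri [591.76718666 219.94433573  37.25137016] [609.86341682 221.93913026  28.20044305] [575.0512212  218.11194915  45.50943823]
```

Run:
```python
from h import *
R=mk(275.8,25)
rows([584.6,285.8,60],R,7)
s=ctrl.sense();s['eef_pos']=[584.6,285.8,60];s['ee_rot']=Ro.from_matrix(R).as_quat()[[3,0,1,2]]
rows([584.6,285.8,7],R,6,s)
```

```text
7 x [0.51, -6.84, 14.27] [0.012, 0.011, 0.107]
6 x [-0.0, 3.73, 8.01] [-0.0, -0.0, -0.0]
```

Call:
play_rows:
  motion:
    - [[0.5, -6.8, 14.3], [0, 0, 0.1]]
    - [[0.5, -6.8, 14.3], [0, 0, 0.1]]
    - [[0.5, -6.8, 14.3], [0, 0, 0.1]]
    - [[0.5, -6.8, 14.3], [0, 0, 0.1]]
    - [[0.5, -6.8, 14.3], [0, 0, 0.1]]
    - [[0.5, -6.8, 14.3], [0, 0, 0.1]]
    - [[0.5, -6.8, 14.3], [0, 0, 0.1]]
    - [[0, 3.7, 8], [0, 0, 0]]
    - [[0, 3.7, 8], [0, 0, 0]]
    - [[0, 3.7, 8], [0, 0, 0]]
    - [[0, 3.7, 8], [0, 0, 0]]
    - [[0, 3.7, 8], [0, 0, 0]]
    - [[0, 3.7, 8], [0, 0, 0]]
    - [[0, 0, 0], [0, 0, 0]]
    - [[0, 0, 0], [0, 0, 0]]

```text
time_s: 6.4
eef_pos: [583.9, 286.3, 6.0]
ee_rot: [-0.216, 0.975, 0.05, -0.012]
force: [-0.3, -0.8, 0.8]
grip_width: 0.994
```

Run:
```python
from h import *
s=ctrl.sense(); im=save('wrist','w3'); np.save('w3.npy',dict(eef_pos=s['eef_pos'],ee_rot=s['ee_rot']),allow_pickle=True)
print(s['time_s'],s['eef_pos'],s['force'],s['joints'])
cv2.imwrite('pics/w3b.png',cv2.resize(im,None,fx=1.2,fy=1.2)[:,:,::-1])
```

```text
6.4 [583.89287509 286.27951832   5.99449016] [-0.29507966 -0.82968313  0.8009086 ] [ 0.10385131  0.80231341  1.40956703  0.52648672  0.99938591 -0.30338163]
```

View pics/w3b.png

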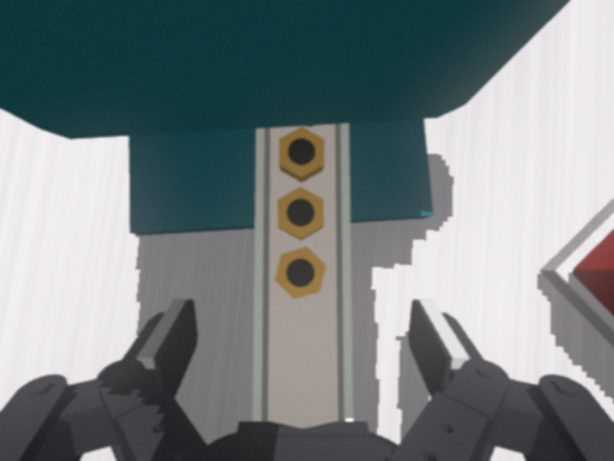

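The fingers straddle the chute centrally: chute at 302, finger midpoint about 304. The nuts are behind the grip, so I'll close.

Call:
play_rows:
  motion:
    - [[0, 0, 0], [0, 0, 0]]
    - [[0, 0, 0], [0, 0, 0]]
    - [[0, 0, 0], [0, 0, 0]]
    - [[0, 0, 0], [0, 0, 0]]
    - [[0, 0, 0], [0, 0, 0]]
    - [[0, 0, 0], [0, 0, 0]]
    - [[0, 0, 0], [0, 0, 0]]
    - [[0, 0, 0], [0, 0, 0]]
    - [[0, 0, 0], [0, 0, 0]]
  fingers: 25
  squeeze: 110

```text
time_s: 7.2
eef_pos: [584.1, 286.5, 6.8]
ee_rot: [-0.216, 0.975, 0.05, -0.012]
force: [-1.8, -1.5, 5.6]
grip_width: 0.379
```

Run:
```python
from h import *
s=ctrl.sense(); print(s['time_s'],s['eef_pos'],s['force'],s['wrist_torque'],s['grip_width']*85.4)
R=qR(s['ee_rot']); print('z up 8:',R.T@[0,0,8]); print('pull 1mm', R.T@[.101,-.995,0]); print(R)
```

```text
7.2 [584.07077224 286.53082095   6.81528018] [-1.82482084 -1.51578318  5.59382632] [0.15144135 0.25893392 0.2404162 ] 32.4001008887999
z up 8: [-0.0086041  -3.38291037 -7.24954091]
pull 1mm [-0.00210704  0.90629448 -0.42290883]
[[ 0.99467204  0.092962   -0.04456011]
 [ 0.10308434 -0.90141238  0.42051081]
 [-0.00107551 -0.4228638  -0.90619261]]
```

Call:
play_rows:
  motion:
    - [[0, -0.8, -1.8], [0, 0, 0]]
    - [[0, -0.9, -1.8], [0, 0, 0]]
    - [[0, -0.9, -1.8], [0, 0, 0]]
    - [[0, 3.6, -1.7], [0, 0, 0]]
    - [[0, 7.2, -3.4], [0, 0, 0]]
    - [[0, 10.9, -5.1], [0, 0, 0]]
    - [[0, 14.5, -6.8], [0, 0, 0]]
    - [[0, 14.5, -6.8], [0, 0, 0]]
    - [[0, 14.5, -6.8], [0, 0, 0]]
    - [[0, 14.5, -6.8], [0, 0, 0]]
    - [[0, 14.5, -6.8], [0, 0, 0]]
    - [[0, 14.5, -6.8], [0, 0, 0]]
    - [[0, 14.5, -6.8], [0, 0, 0]]
    - [[0, 14.5, -6.8], [0, 0, 0]]
    - [[0, 10.9, -5.1], [0, 0, 0]]
    - [[0, 7.2, -3.4], [0, 0, 0]]
    - [[0, 3.6, -1.7], [0, 0, 0]]
    - [[0, 0, 0], [0, 0, 0]]

```text
time_s: 8.7
eef_pos: [602.2, 110.6, 12.8]
ee_rot: [-0.216, 0.975, 0.05, -0.012]
force: [-0.3, 0.2, -2.5]
grip_width: 0.387
```

Run:
```python
from h import *
s=ctrl.sense(); im=save('wrist','w4'); np.save('w4.npy',dict(eef_pos=s['eef_pos'],ee_rot=s['ee_rot']),allow_pickle=True)
sc=save('scene','s4')[100:230,170:310]
print(s['time_s'],s['eef_pos'],s['force'],s['wrist_torque'],s['grip_width']*85.4)
a=cv2.resize(im,None,fx=.85,fy=.85);b=cv2.resize(sc,None,fx=326/130,fy=326/130,interpolation=cv2.INTER_CUBIC)
cv2.imwrite('pics/w4b.png',np.hstack([a,b])[:,:,::-1])
```

```text
8.7 [602.23291808 110.61331074  12.79595612] [-0.29336553  0.1960715  -2.47122461] [-0.49462857 -0.06689163 -0.03721142] 33.05429701018945
```

View pics/w4b.png

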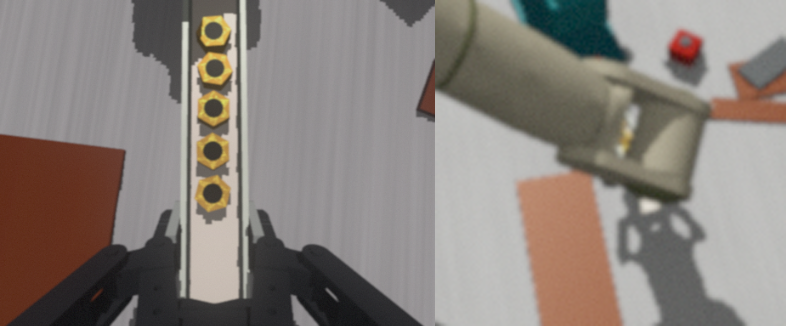

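All five nuts are in the held chute, which hangs clear (force −2.5 N, the full weight). Checking for droop before I place it.

Run:
```python
from h import *
s=np.load('w4.npy',allow_pickle=True).item(); C=cam('wrist',s); R=qR(s['ee_rot'])
g=cv2.cvtColor(cv2.imread('pics/w4.png'),cv2.COLOR_BGR2GRAY).astype(int)
for r in (5,15,30,60,100,150,200): print(r,g[r,206:222].tolist(),g[r,276:296].tolist())
d=np.array([-.101,.995,0]); n=np.array([.995,.101,0])
G=np.array(s['eef_pos'])-18.7*R[:,2]; print('G',G)
for t in (0,3,6,9):
    dd=d*np.cos(np.radians(t))-np.array([0,0,np.sin(np.radians(t))]); u=np.array([0,0,1])*np.cos(np.radians(t))+d*np.sin(np.radians(t))
    top=G+u*10   # wall top ~10 above grasp point
    print(t,[ (k,np.round(proj(C,[top+dd*k-17*n,top+dd*k+17*n]),1).tolist()) for k in (30,80,120,152)])
```

```text
5 [69, 70, 71, 72, 73, 73, 72, 70, 74, 79, 84, 87, 85, 84, 83, 75] [90, 81, 76, 68, 71, 110, 167, 205, 217, 215, 214, 210, 180, 133, 93, 77, 81, 80, 78, 81]
15 [71, 74, 69, 71, 71, 70, 72, 75, 76, 81, 83, 89, 87, 84, 84, 74] [99, 91, 78, 71, 69, 101, 155, 197, 213, 218, 217, 211, 192, 149, 102, 82, 82, 78, 79, 78]
30 [73, 73, 75, 71, 74, 73, 75, 101, 150, 192, 209, 216, 217, 214, 205, 164] [203, 167, 112, 76, 71, 97, 152, 193, 211, 218, 217, 218, 204, 169, 113, 84, 80, 81, 82, 79]
60 [75, 77, 77, 76, 76, 77, 77, 113, 166, 204, 214, 214, 214, 207, 177, 127] [211, 199, 159, 108, 75, 79, 120, 175, 207, 217, 217, 215, 210, 193, 165, 154, 149, 150, 146, 148]
100 [79, 77, 80, 79, 80, 81, 94, 132, 174, 196, 205, 207, 207, 194, 162, 112] [198, 184, 151, 111, 80, 74, 99, 145, 184, 202, 207, 206, 206, 201, 178, 155, 147, 146, 150, 147]
150 [152, 153, 153, 151, 153, 155, 164, 179, 191, 195, 196, 194, 191, 174, 135, 92] [193, 172, 140, 108, 82, 73, 80, 113, 157, 186, 196, 194, 195, 192, 184, 166, 150, 150, 150, 150]
200 [153, 152, 151, 152, 153, 158, 168, 182, 190, 192, 192, 190, 181, 151, 105, 78] [184, 158, 121, 95, 82, 74, 72, 85, 123, 160, 185, 189, 191, 193, 189, 179, 163, 153, 149, 145]
G [603.06120506 102.75427297  29.74409661]
0 [(30, [[212.9, 204.7], [290.1, 204.7]]), (80, [[214.4, 95.3], [288.8, 95.3]]), (120, [[215.5, 13.3], [287.8, 13.3]]), (152, [[216.3, -49.0], [287.0, -49.1]])]
3 [(30, [[213.4, 203.8], [289.7, 203.8]]), (80, [[215.5, 98.0], [287.7, 98.0]]), (120, [[217.0, 21.1], [286.3, 21.1]]), (152, [[218.2, -36.0], [285.3, -36.1]])]
6 [(30, [[213.8, 203.1], [289.2, 203.1]]), (80, [[216.5, 101.0], [286.8, 101.0]]), (120, [[218.4, 28.9], [285.0, 28.8]]), (152, [[219.8, -23.6], [283.7, -23.7]])]
9 [(30, [[214.3, 202.6], [288.8, 202.6]]), (80, [[217.5, 104.3], [285.8, 104.3]]), (120, [[219.7, 36.6], [283.8, 36.6]]), (152, [[221.3, -11.7], [282.3, -11.7]])]
```

Chute is level to within about 1°. Next: carry it to the mat with the nose towards −y and set the rear down first, nose 3° up, so the fingertips clear the mat.

Run:
```python
from h import *
R=mk(268.65,25)
s=ctrl.sense(); print(s['eef_pos'])
rows([481,-65,50],R,16)
R2=mk(268.65,22)
s['eef_pos']=[481,-65,50];s['ee_rot']=Ro.from_matrix(R).as_quat()[[3,0,1,2]]
rows([481,-66,12],R2,8,s)
```

```text
[601.95627032 111.81949127  12.80878205]
16 x [-8.04, 8.73, -6.63] [-0.0, 0.197, 0.41]
8 x [0.0, 2.02, 4.3] [-0.375, -0.0, 0.0]
```

Call:
play_rows:
  motion:
    - [[-2.6, 2.9, -2.2], [0, 0.07, 0.14]]
    - [[-5.4, 5.8, -4.4], [0, 0.13, 0.27]]
    - [[-8, 8.7, -6.6], [0, 0.2, 0.41]]
    - [[-8, 8.7, -6.6], [0, 0.2, 0.41]]
    - [[-8, 8.7, -6.6], [0, 0.2, 0.41]]
    - [[-8, 8.7, -6.6], [0, 0.2, 0.41]]
    - [[-8, 8.7, -6.6], [0, 0.2, 0.41]]
    - [[-8, 8.7, -6.6], [0, 0.2, 0.41]]
    - [[-8, 8.7, -6.6], [0, 0.2, 0.41]]
    - [[-8, 8.7, -6.6], [0, 0.2, 0.41]]
    - [[-8, 8.7, -6.6], [0, 0.2, 0.41]]
    - [[-8, 8.7, -6.6], [0, 0.2, 0.41]]
    - [[-8, 8.7, -6.6], [0, 0.2, 0.41]]
    - [[-8, 8.7, -6.6], [0, 0.2, 0.41]]
    - [[-8, 8.7, -6.6], [0, 0.2, 0.41]]
    - [[-8, 8.7, -6.6], [0, 0.2, 0.41]]
    - [[-5.4, 5.8, -4.4], [0, 0.13, 0.27]]
    - [[-2.6, 2.9, -2.2], [0, 0.07, 0.14]]

```text
time_s: 10.3
eef_pos: [481.1, -65.8, 50.1]
ee_rot: [-0.216, 0.976, -0.013, 0.003]
force: [0.6, -1.0, -2.6]
grip_width: 0.384
```

Call:
play_rows:
  motion:
    - [[0, 0.5, 1], [-0.37, 0, 0]]
    - [[0, 1, 2.2], [-0.37, 0, 0]]
    - [[0, 2, 4.3], [-0.37, 0, 0]]
    - [[0, 2, 4.3], [-0.37, 0, 0]]
    - [[0, 2, 4.3], [-0.37, 0, 0]]
    - [[0, 2, 4.3], [-0.37, 0, 0]]
    - [[0, 2, 4.3], [-0.37, 0, 0]]
    - [[0, 2, 4.3], [-0.41, 0, 0]]
    - [[0, 1, 2.2], [0, 0, 0]]
    - [[0, 0.5, 1], [0, 0, 0]]
    - [[0, 0, 0], [0, 0, 0]]

```text
time_s: 11.22
eef_pos: [481.7, -65.7, 14.1]
ee_rot: [-0.191, 0.982, -0.012, 0.003]
force: [-0.1, -0.2, -2.4]
grip_width: 0.381
```

Run:
```python
from h import *
s=ctrl.sense(); im=save('wrist','w5'); np.save('w5.npy',dict(eef_pos=s['eef_pos'],ee_rot=s['ee_rot']),allow_pickle=True)
print(s['time_s'],s['eef_pos'],s['force'],s['wrist_torque'],qR(s['ee_rot']).T@[0,0,-1])
rows([481,-66,7],mk(268.65,22),4)
```

```text
11.2167 [481.65375179 -65.65322169  14.0530488 ] [-0.13259628 -0.18063698 -2.40227861] [-0.45087642 -0.01520032 -0.00512665] [-6.05497814e-04  3.74757968e-01  9.27122483e-01]
4 x [-0.17, 0.75, 1.65] [-0.0, -0.015, -0.006]
```

View pics/w5.png

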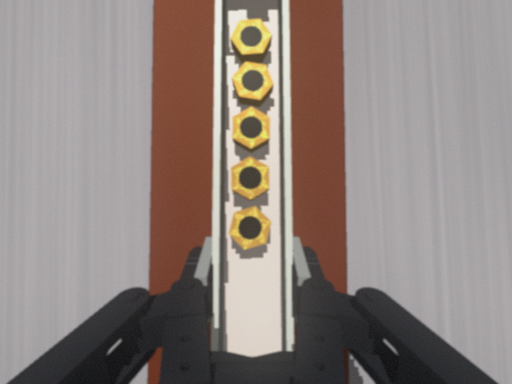

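The chute is centred and parallel on the mat (mat edges 152/345, chute 213–292), with all five nuts in. Lowering until it touches.

Call:
play_rows:
  motion:
    - [[0, 0.75, 1.65], [0, 0, 0]]
    - [[0, 0.75, 1.65], [0, 0, 0]]
    - [[0, 0.75, 1.65], [0, 0, 0]]
    - [[0, 0, 0], [0, 0, 0]]

```text
time_s: 11.6
eef_pos: [481.5, -65.8, 8.5]
ee_rot: [-0.191, 0.982, -0.012, 0.003]
force: [0.0, -0.5, -2.3]
grip_width: 0.381
```

Run:
```python
from h import *
s=ctrl.sense();print(s['eef_pos'],s['force'],s['wrist_torque'])
```

```text
[481.53384304 -65.83348275   8.52829877] [ 0.04901775 -0.46087308 -2.25839303] [-0.42761477 -0.01390044  0.04755406]
```

Call:
play_rows:
  motion:
    - [[0, 0.4, 0.93], [0, 0, 0]]
    - [[0, 0.4, 0.93], [0, 0, 0]]
    - [[0, 0, 0], [0, 0, 0]]

```text
time_s: 11.85
eef_pos: [481.6, -65.9, 6.7]
ee_rot: [-0.191, 0.982, -0.012, 0.003]
force: [-0.4, -0.8, -2.0]
grip_width: 0.384
```

Run:
```python
from h import *
s=ctrl.sense();print(s['eef_pos'],s['force'],s['wrist_torque'])
```

```text
[481.64583865 -65.9079842    6.67241477] [-0.44360228 -0.77849956 -1.98124137] [-0.44565277  0.03306985  0.01085998]
```

Call:
play_rows:
  motion:
    - [[0, 0.4, 0.93], [0, 0, 0]]
    - [[0, 0.4, 0.93], [0, 0, 0]]
    - [[0, 0, 0], [0, 0, 0]]

```text
time_s: 12.1
eef_pos: [481.8, -65.9, 6.0]
ee_rot: [-0.191, 0.981, -0.012, 0.003]
force: [-5.1, -1.0, 13.7]
grip_width: 0.382
```

Run:
```python
from h import *
s=ctrl.sense();print(s['eef_pos'],s['force'],s['wrist_torque'])
```

```text
[481.83564564 -65.91412824   6.04346783] [-5.0862467  -0.97589457 13.68092569] [0.62550492 0.77562632 0.27093659]
```

Call:
play_rows:
  motion:
    - [[0, -0.4, -0.9], [-0.35, 0, 0]]
    - [[0, 0, 0], [-0.35, 0, 0]]
    - [[0, 0, 0], [-0.3, 0, 0]]
    - [[0, 0, 0], [0, 0, 0]]

```text
time_s: 12.43
eef_pos: [482.0, -66.1, 6.5]
ee_rot: [-0.182, 0.983, -0.012, 0.003]
force: [-2.8, -3.4, 8.1]
grip_width: 0.376
```

Run:
```python
from h import *
s=ctrl.sense();print(s['eef_pos'],s['force'],s['wrist_torque'])
```

```text
[481.97938665 -66.10926355   6.50730447] [-2.8176694  -3.38520325  8.10409681] [1.01232758 0.31760939 0.3408939 ]
```

The rear is now touching as well, so I'll release.

Call:
play_rows:
  motion:
    - [[0, 0, 0], [0, 0, 0]]
    - [[0, 0, 0], [0, 0, 0]]
    - [[0, 0, 0], [0, 0, 0]]
    - [[0, 0, 0], [0, 0, 0]]
    - [[0, 0, 0], [0, 0, 0]]
    - [[0, 0, 0], [0, 0, 0]]
  fingers: 70
  squeeze: 20

```text
time_s: 12.93
eef_pos: [481.6, -65.9, 5.7]
ee_rot: [-0.182, 0.983, -0.012, 0.003]
force: [0.1, -0.1, -1.0]
grip_width: 0.822
```

Run:
```python
from h import *
s=ctrl.sense();print(s['eef_pos'],s['force'],s['wrist_torque'],s['grip_width'])
R=qR(s['ee_rot']);print(R.T@[0,0,10])
rows([482,-66,130],mk(268.65,0),10)
# then above rear for a look: handle ~ y 127
```

```text
[481.6428586  -65.88062384   5.67053729] [ 0.13767944 -0.14371048 -0.96496814] [-0.16545971 -0.00977727  0.04613666] 0.8218189088806818
[ 7.07088105e-03 -3.58372761e+00 -9.33578312e+00]
10 x [0.04, -2.49, -12.25] [-2.1, -0.005, -0.003]
```

Call:
play_rows:
  motion:
    - [[0, -3.6, -9.3], [0, 0, 0]]
    - [[0, -7.2, -18.6], [0, 0, 0]]
    - [[0, -7.2, -18.6], [0, 0, 0]]
    - [[0, -7.2, -18.6], [0, 0, 0]]
    - [[0, -6, -20], [-2, 0, 0]]
    - [[0, -8, -20], [-4, 0, 0]]
    - [[0, -12, -20], [-5, 0, 0]]
    - [[0, -18, -16], [-5, 0, 0]]
    - [[0, -22, -10], [-5, 0, 0]]
    - [[0, -22, -5], [0, 0, 0]]
    - [[0, -22, 0], [0, 0, 0]]
    - [[0, -10, 0], [0, 0, 0]]
    - [[0, 0, 0], [0, 0, 0]]
  fingers: 60

```text
time_s: 14.02
eef_pos: [483.6, 31.5, 176.5]
ee_rot: [-0.0, 1.0, -0.011, 0.001]
force: [0.6, 0.7, 0.1]
grip_width: 0.698
```

Run:
```python
from h import *
s=ctrl.sense(); im=save('wrist','w6'); np.save('w6.npy',dict(eef_pos=s['eef_pos'],ee_rot=s['ee_rot']),allow_pickle=True)
print(s['time_s'],s['eef_pos'],s['force'],s['ee_rot'])
for n in ['chute_center','chute_nose','chute_handle','handle','mat_center']:
    r=ctrl.spot_in('wrist',n); print(n,[(round(q['p'],2),np.round(np.array(q['position'])*[512,384],1).tolist()) for q in r[:3]])
cv2.imwrite('pics/w6b.png',cv2.resize(im,None,fx=1.5,fy=1.5)[:,:,::-1])
```

```text
14.0167 [483.61532039  31.52444474 176.48487624] [0.64841858 0.73823946 0.09218613] [-8.07067570e-06  9.99939041e-01 -1.10299976e-02  5.04085405e-04]
chute_center [(0.87, [254.7, 189.7])]
chute_nose [(0.56, [249.8, 193.0])]
chute_handle [(0.75, [254.3, 189.6])]
handle [(0.6, [252.6, 98.6])]
mat_center [(0.8, [234.4, 157.6])]
```

View pics/w6b.png

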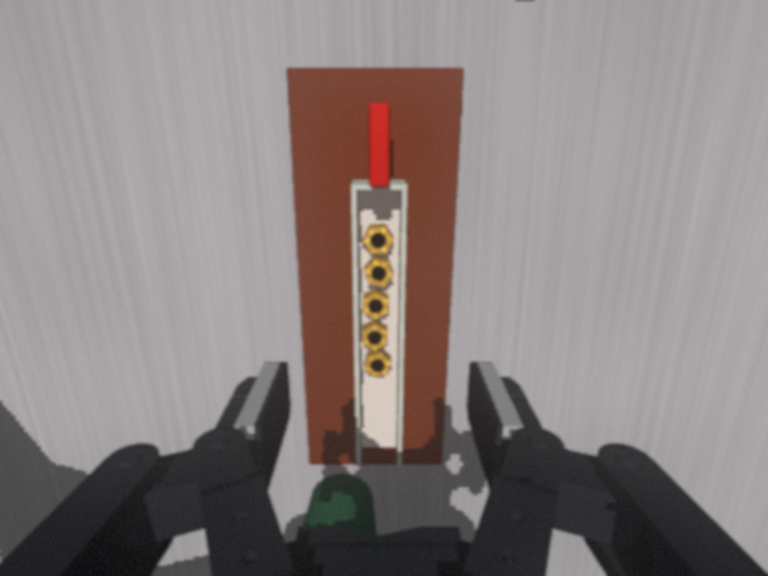

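The chute lies level along the mat, five nuts in, handle at (379,103–187). Its nose is near the lower mat edge (row 464).

Run:
```python
from h import *
P=np.array
s=np.load('w6.npy',allow_pickle=True).item(); C=cam('wrist',s)
print('handle top rear/front',back(C,P([[379,103],[380,187]])/1.5,46))
print('channel rear top',back(C,P([[352,181],[407,181]])/1.5,30),'walls near',back(C,P([[357,440],[403,440]])/1.5,30))
print('nose floor',back(C,P([[380,448]])/1.5,8),back(C,P([[356,464],[401,464]])/1.5,30))
print('mat',back(C,P([[288,69],[463,69],[310,464],[444,464]])/1.5,4))
```

```text
handle top rear/front [[486.56075298 123.6687182   46.        ]
 [486.15122628  78.38521478  46.        ]]
channel rear top [[469.23856768  80.22041261  30.        ]
 [502.66307041  79.46666096  30.        ]] walls near [[ 465.27314093 -108.41817353   30.        ]
 [ 499.28279968 -109.19446281   30.        ]]
nose floor [[ 481.85547603 -133.55354688    8.        ]] [[ 463.71295248 -130.09451819   30.        ]
 [ 497.66455217 -130.87055513   30.        ]]
mat [[ 431.15026117  145.79717752    4.        ]
 [ 538.79294142  143.37949963    4.        ]
 [ 423.90484072 -151.31716305    4.        ]
 [ 534.11139079 -153.83617113    4.        ]]
```

Run:
```python
from h import *
R=mk(268.65,-20); T=np.array([486.4,104.3,30])+18.7*R[:,2]; print(T)
rows(T-80*R[:,2],R,8)
```

```text
[486.24931701  97.90599859  12.42774799]
8 x [0.08, -13.63, 9.13] [-2.499, 0.0, -0.016]
```

Call:
play_rows:
  motion:
    - [[0.1, -13.6, 9.1], [-2.5, 0, 0]]
    - [[0.1, -13.6, 9.1], [-2.5, 0, 0]]
    - [[0.1, -13.6, 9.1], [-2.5, 0, 0]]
    - [[0.1, -13.6, 9.1], [-2.5, 0, 0]]
    - [[0.1, -13.6, 9.1], [-2.5, 0, 0]]
    - [[0.1, -13.6, 9.1], [-2.5, 0, 0]]
    - [[0.1, -13.6, 9.1], [-2.5, 0, 0]]
    - [[0.1, -13.6, 9.1], [-2.5, 0, 0]]
    - [[0, 0, 0], [0, 0, 0]]
    - [[0, 0, 0], [0, 0, 0]]

```text
time_s: 15.15
eef_pos: [486.9, 126.0, 87.5]
ee_rot: [0.173, 0.985, -0.012, -0.003]
force: [0.4, -0.2, 0.3]
grip_width: 0.704
```

Run:
```python
from h import *
R=mk(268.65,-20); T=np.array([486.4,104.3,30])+18.7*R[:,2]; s=ctrl.sense(); print(s['eef_pos'])
rows(T,R,5)
im=save('wrist','w7'); C=cam('wrist',s)
print('finger mid plane px of TCP',proj(C,[s['eef_pos']]),'expected handle',proj(C,[[486.4,104.3,46],[486.9,125,46],[486,79,46]]))
hsv=cv2.cvtColor(im,cv2.COLOR_RGB2HSV); m=cv2.inRange(hsv,(0,200,90),(2,255,255))|cv2.inRange(hsv,(177,200,90),(180,255,255))
k=max(cv2.findContours(m,0,2)[0],key=cv2.contourArea); print(cv2.boundingRect(k))
```

```text
[486.88860669 125.97794819  87.45996824]
5 x [0.01, 0.15, 16.02] [-0.003, 0.011, 0.004]
finger mid plane px of TCP [[251.48277421 250.84597322]] expected handle [[251.73761193 222.89714447]
 [251.72646967 199.47577136]
 [252.0440895  247.80548058]]
(242, 167, 19, 68)
```

Run:
```python
from h import *
s=ctrl.sense(); C=cam('wrist',s)
print(proj(C,[[486.9,125,8],[486.9,125,46],[486,79,46],[486,79,30]]))
g=cv2.imread('pics/w7.png'); print([(r,g[r,251].tolist()) for r in range(158,262,4)])
```

```text
[[251.05663451 163.45342439]
 [250.91864982 198.12126943]
 [251.40515788 246.57886517]
 [251.43472108 230.16394633]]
[(158, [49, 67, 126]), (162, [48, 64, 125]), (166, [38, 57, 139]), (170, [39, 44, 176]), (174, [36, 40, 176]), (178, [29, 37, 175]), (182, [33, 37, 178]), (186, [31, 39, 178]), (190, [31, 37, 177]), (194, [28, 35, 178]), (198, [41, 47, 197]), (202, [51, 56, 230]), (206, [35, 43, 213]), (210, [37, 43, 213]), (214, [38, 43, 214]), (218, [36, 43, 215]), (222, [37, 45, 213]), (226, [37, 43, 211]), (230, [36, 39, 211]), (234, [25, 32, 139]), (238, [25, 28, 101]), (242, [29, 30, 101]), (246, [26, 37, 98]), (250, [24, 30, 44]), (254, [24, 28, 42]), (258, [42, 72, 95])]
```

View pics/w7.png

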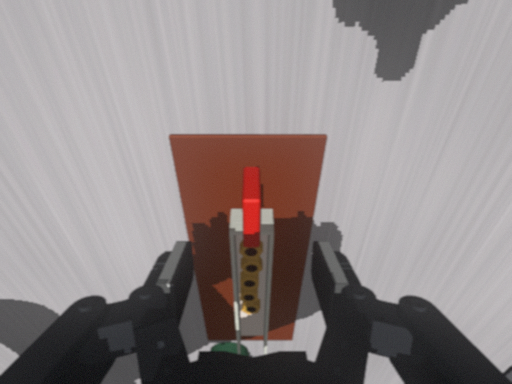

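The handle is where I expected: rear top edge at row 199, and the shadowed front end at about 247. Descend and grip.

Call:
play_rows:
  motion:
    - [[0, 0.1, 16], [0, 0, 0]]
    - [[0, 0.1, 16], [0, 0, 0]]
    - [[0, 0.1, 16], [0, 0, 0]]
    - [[0, 0.1, 16], [0, 0, 0]]
    - [[0, 0.1, 16], [0, 0, 0]]
    - [[0, 0, 0], [0, 0, 0]]
    - [[0, 0, 0], [0, 0, 0]]

```text
time_s: 15.78
eef_pos: [486.8, 97.3, 13.7]
ee_rot: [0.173, 0.985, -0.013, -0.002]
force: [-0.2, -0.1, 0.6]
grip_width: 0.702
```

Call:
play_rows:
  motion:
    - [[0, 0, 0], [0, 0, 0]]
    - [[0, 0, 0], [0, 0, 0]]
    - [[0, 0, 0], [0, 0, 0]]
    - [[0, 0, 0], [0, 0, 0]]
    - [[0, 0, 0], [0, 0, 0]]
    - [[0, 0, 0], [0, 0, 0]]
    - [[0, 0, 0], [0, 0, 0]]
    - [[0, 0, 0], [0, 0, 0]]
    - [[0, 0, 0], [0, 0, 0]]
    - [[0, 0, 0], [0, 0, 0]]
  fingers: 5
  squeeze: 115

```text
time_s: 16.62
eef_pos: [486.7, 98.4, 13.8]
ee_rot: [0.174, 0.985, -0.012, -0.001]
force: [-1.5, 1.1, 6.1]
grip_width: 0.124
```

Run:
```python
from h import *
s=ctrl.sense();R=qR(s['ee_rot']);print(s['time_s'],s['eef_pos'],s['force'],s['grip_width']*85.4,s['wrist_torque']);print(R.T@[0,0,10])
```

```text
16.6167 [486.71055073  98.40832097  13.82292857] [-1.52811547  1.11250437  6.05180424] 10.550824670285223 [-0.01673842  0.26527941 -0.15413241]
[ 0.01673702  3.42243311 -9.39609874]
```

Call:
play_rows:
  motion:
    - [[0, 1, -2.8], [0, 0, 0]]
    - [[0, 2, -5.6], [0, 0, 0]]
    - [[0, 3.4, -9.4], [0, 0, 0]]
    - [[0, 3.4, -9.4], [0, 0, 0]]
    - [[0, 3.4, -9.4], [0, 0, 0]]
    - [[0, 3.4, -9.4], [0, 0, 0]]
    - [[0, 3.4, -9.4], [0, 0, 0]]
    - [[0, 3.4, -9.4], [0, 0, 0]]
    - [[0, 3.4, -9.4], [0, 0, 0]]
    - [[0, 3.4, -9.4], [0, 0, 0]]
    - [[0, 3.4, -9.4], [0, 0, 0]]
    - [[0, 3.4, -9.4], [0, 0, 0]]
    - [[0, 2, -5.6], [0, 0, 0]]
    - [[0, 1, -2.8], [0, 0, 0]]
    - [[0, 0, 0], [0, 0, 0]]
    - [[0, 0, 0], [0, 0, 0]]

```text
time_s: 17.95
eef_pos: [486.2, 98.5, 130.6]
ee_rot: [0.174, 0.985, -0.012, -0.002]
force: [-0.2, -0.7, -2.5]
grip_width: 0.122
```

Run:
```python
from h import *
s=ctrl.sense(); im=save('wrist','w8'); np.save('w8.npy',dict(eef_pos=s['eef_pos'],ee_rot=s['ee_rot']),allow_pickle=True)
t=save('top','t8');sc=save('scene','s8')
print(s['time_s'],s['eef_pos'],s['force'],s['grip_width']*85.4,s['wrist_torque'])
a=cv2.resize(im[130:384,100:420],(400,317))
b=cv2.resize(t[190:245,335:405],(400,314),interpolation=cv2.INTER_CUBIC)   # x5.714
c=cv2.resize(sc[275:330,233:303],(400,314),interpolation=cv2.INTER_CUBIC)
d=cv2.resize(im,(400,300)); d=np.vstack([d,np.zeros((14,400,3),np.uint8)])
cv2.imwrite('pics/m8.png',np.vstack([np.hstack([d,b]),np.hstack([cv2.resize(a,(400,286)),cv2.resize(c,(400,314))[:286]])])[:,:,::-1])
```

```text
17.95 [486.20299177  98.54624166 130.56279865] [-0.16073431 -0.71974632 -2.49113458] 10.431138227736666 [ 0.5504052  -0.02187077  0.02653742]
```

View pics/m8.png

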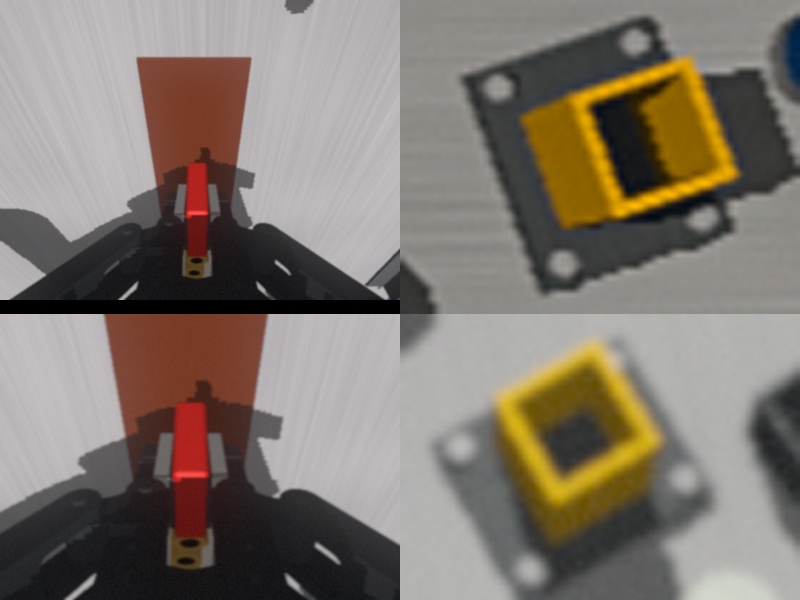

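Bottom-right and top-right crops show the hopper rim. In the top crop its outer corners are (570,97), (690,58), (738,175), (612,218). In the scene crop they are (495,398), (600,343), (663,437), (560,502).

Run:
```python
from h import *
P=np.array
to=P([[570,97],[690,58],[738,175],[612,218]])-[400,0]; to=to/5.714+[335,190]-.4
so=P([[495,398],[600,343],[663,437],[560,502]])-[400,314]; so=so/5.714+[233,275]-.4
a=back(cam('top'),to,100);b=back(cam('scene'),so,100)
print(a.round(),a.mean(0));print(b.round(),b.mean(0))
print('tri',tri([cam('top'),cam('scene')],[to.mean(0),so.mean(0)]))
# top/scene consistency on mat centre
for c in('top','scene'): print(c,proj(cam(c),[[482,-4,4]]))
s=ctrl.sense();R=qR(s['ee_rot']);G=P(s['eef_pos'])-18.7*R[:,2];print(G, s['joints'])
```

```text
[[ 555. -328.  100.]
 [ 573. -387.  100.]
 [ 516. -406.  100.]
 [ 497. -344.  100.]] [ 535.04160143 -366.01969344  100.        ]
[[ 498. -345.  100.]
 [ 558. -329.  100.]
 [ 577. -384.  100.]
 [ 518. -404.  100.]] [ 537.65913856 -365.2131015   100.        ]
tri [ 536.16793799 -365.79591799  100.76663457]
top [[247.1848106  236.86129221]]
scene [[223.25169014 205.01215991]]
[486.26885903 104.9143467  147.87828605] [ 0.13920478  0.42977103  1.65715019 -0.38015842  1.14273467  0.33816094]
```

```bash
cat >> h.py <<'E'
H=np.array([536.2,-365.7,100.8]); HD=286.5
def pose(N,th,head=HD,tilt0=-20,droop=0):
    a=np.radians(head);hn=np.array([np.cos(a),np.sin(a),0]);Z=np.array([0,0,1.]);t=np.radians(th)
    rear=-np.cos(t)*hn+np.sin(t)*Z; up=np.cos(t)*Z+np.sin(t)*hn
    R=mk(head,tilt0+th-droop); G=np.array(N)+235*rear+22*up
    return G+18.7*R[:,2],R
E
python3 - <<'E'
from h import *
s=np.load('w8.npy',allow_pickle=True).item(); C=cam('wrist',s); R=qR(s['ee_rot']); G=np.array(s['eef_pos'])-18.7*R[:,2]
a=np.radians(268.65);hn=np.array([np.cos(a),np.sin(a),0]);Z=np.array([0,0,1.])
for d in(-3,0,3,6):
    t=np.radians(d);rear=-np.cos(t)*hn+np.sin(t)*Z; up=np.cos(t)*Z+np.sin(t)*hn
    print(d,[np.round(proj(C,[G+x*rear+z*up]),1).tolist() for x,z in((21,16),(21,-22),(-25,16))])
g=cv2.imread('pics/w8.png'); print([(r,g[r,252].tolist()[2]) for r in range(200,340,3)])
m=np.array([536.2,-365.7,100.8])-14*np.array([np.cos(np.radians(HD)),np.sin(np.radians(HD)),0])
print('N',m)
P,R=pose(m+[0,0,30],0);print('target',P);rows(P,R,22)
E
```

```text
-3 [[[251.2, 270.0]], [[251.4, 206.3]], [[251.5, 334.2]]]
0 [[[251.2, 273.8]], [[251.4, 206.0]], [[251.5, 332.4]]]
3 [[[251.2, 277.5]], [[251.4, 205.9]], [[251.5, 330.5]]]
6 [[[251.2, 281.3]], [[251.3, 205.9]], [[251.5, 328.4]]]
[(200, 120), (203, 106), (206, 66), (209, 155), (212, 176), (215, 174), (218, 174), (221, 174), (224, 177), (227, 177), (230, 175), (233, 177), (236, 175), (239, 180), (242, 176), (245, 178), (248, 179), (251, 178), (254, 181), (257, 178), (260, 179), (263, 181), (266, 179), (269, 206), (272, 248), (275, 167), (278, 104), (281, 103), (284, 104), (287, 102), (290, 102), (293, 102), (296, 101), (299, 100), (302, 98), (305, 101), (308, 97), (311, 100), (314, 99), (317, 98), (320, 96), (323, 96), (326, 98), (329, 71), (332, 24), (335, 28), (338, 84)]
N [ 532.22378517 -352.27652371  100.8       ]
target [ 467.29667789 -133.08628292  135.22774799]
22 x [-2.17, 9.83, 3.34] [0.0, 0.279, -0.764]
```

Call:
play_rows:
  motion:
    - [[-0.7, 3.3, 1.1], [0, 0.09, -0.26]]
    - [[-1.5, 6.5, 2.2], [0, 0.19, -0.5]]
    - [[-2.2, 9.8, 3.3], [0, 0.28, -0.76]]
    - [[-2.2, 9.8, 3.3], [0, 0.28, -0.76]]
    - [[-2.2, 9.8, 3.3], [0, 0.28, -0.76]]
    - [[-2.2, 9.8, 3.3], [0, 0.28, -0.76]]
    - [[-2.2, 9.8, 3.3], [0, 0.28, -0.76]]
    - [[-2.2, 9.8, 3.3], [0, 0.28, -0.76]]
    - [[-2.2, 9.8, 3.3], [0, 0.28, -0.76]]
    - [[-2.2, 9.8, 3.3], [0, 0.28, -0.76]]
    - [[-2.2, 9.8, 3.3], [0, 0.28, -0.76]]
    - [[-2.2, 9.8, 3.3], [0, 0.28, -0.76]]
    - [[-2.2, 9.8, 3.3], [0, 0.28, -0.76]]
    - [[-2.2, 9.8, 3.3], [0, 0.28, -0.76]]
    - [[-2.2, 9.8, 3.3], [0, 0.28, -0.76]]
    - [[-2.2, 9.8, 3.3], [0, 0.28, -0.76]]
    - [[-2.2, 9.8, 3.3], [0, 0.28, -0.76]]
    - [[-2.2, 9.8, 3.3], [0, 0.28, -0.76]]
    - [[-2.2, 9.8, 3.3], [0, 0.28, -0.76]]
    - [[-2.2, 9.8, 3.3], [0, 0.28, -0.76]]

```text
time_s: 19.77
eef_pos: [464.4, -101.4, 135.4]
ee_rot: [0.173, 0.977, 0.12, 0.022]
force: [0.8, 0.1, -2.9]
grip_width: 0.122
```

Call:
play_rows:
  motion:
    - [[-2.2, 9.8, 3.3], [0, 0.28, -0.76]]
    - [[-2.2, 9.8, 3.3], [0, 0.28, -0.76]]
    - [[-1.5, 6.5, 2.2], [0, 0.19, -0.5]]
    - [[-0.7, 3.3, 1.1], [0, 0.09, -0.26]]
    - [[0, 0, 0], [0, 0, 0]]
    - [[0, 0, 0], [0, 0, 0]]

```text
time_s: 20.27
eef_pos: [466.3, -132.2, 136.2]
ee_rot: [0.172, 0.975, 0.14, 0.026]
force: [-0.1, -0.2, -2.0]
grip_width: 0.124
```

Run:
```python
from h import *
s=ctrl.sense(); print(s['time_s'],s['eef_pos'],s['force'],s['grip_width']*85.4)
sc=save('scene','s9');t=save('top','t9');w=save('wrist','w9')
P,R=pose([532.2,-352.3,118],7);print('target',P);rows(P,R,8)
N=np.array([532.2,-352.3,130.8])
for c in('top','scene'): print(c,'pred nose',proj(cam(c),[N,H]))
a=cv2.resize(sc[240:340,180:330],(400,267),interpolation=cv2.INTER_CUBIC)
b=cv2.resize(t[170:270,300:450],(400,267),interpolation=cv2.INTER_CUBIC)
cv2.imwrite('pics/m9.png',np.vstack([np.hstack([a,b]),np.hstack([cv2.resize(w,(400,300)),cv2.resize(sc,(400,300))])])[:,:,::-1])
```

```text
20.2667 [ 466.27324895 -132.21482561  136.19048297] [-0.05975311 -0.16561894 -1.97627642] 10.625150338562893
target [ 467.91010612 -135.26095562  150.25459082]
8 x [0.04, 0.95, -1.54] [0.878, -0.01, -0.009]
top pred nose [[377.55433646 213.51290726]
 [378.7412188  213.07822445]]
scene pred nose [[261.39466611 286.03650334]
 [263.57658635 293.22590644]]
```

View pics/m9.png

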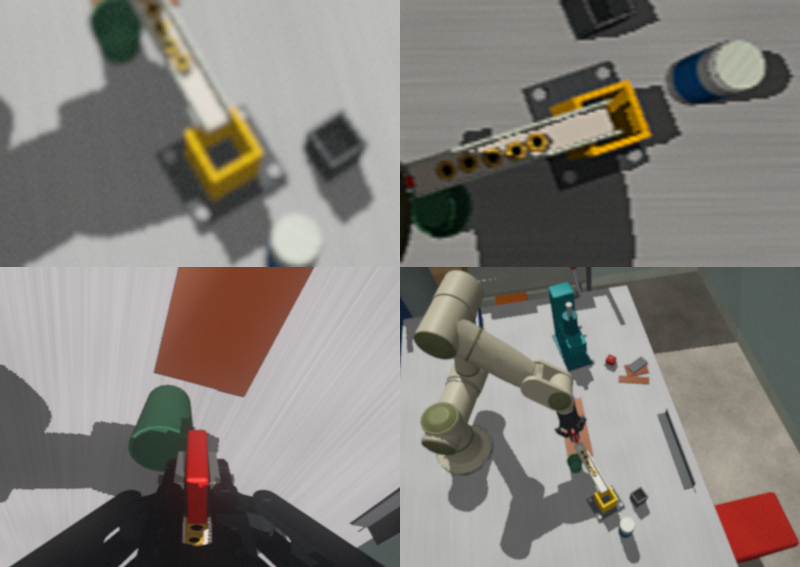

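Views are now at the cap of 12. The last one shows the nose over the near part of the mouth, square to it, with five nuts in the chute and cup and can untouched. Working out the nose offset relative to the hopper.

Run:
```python
from h import *
s=ctrl.sense()
t=np.array([300+212/2.667-.4,170+121/2.667-.4]);c=np.array([180+214/2.667-.4,240+122/2.667-.4])
print('nose tri',tri([cam('top'),cam('scene')],[t,c]), 'z~145 plane', back(cam('top'),t,148),back(cam('scene'),c,148), back(cam('top'),t,131),back(cam('scene'),c,131))
hsv=cv2.cvtColor(cv2.imread('pics/t9.png'),cv2.COLOR_BGR2HSV)
R=qR(s['ee_rot']);print('tilt',np.degrees(np.arcsin(R[2,1])),'head',np.degrees(np.arctan2(R[1,1],R[0,1])))
h=np.array([np.cos(np.radians(HD)),np.sin(np.radians(HD)),0])
print('h',h)
for d in (0,):
  N=H-12*h; N[2]=119
  P,R=pose(N,8);print(P);rows(P,R,8)
```

```text
nose tri [ 527.32657847 -352.49113086  141.431733  ] z~145 plane [[ 526.68654151 -350.25669804  148.        ]] [[ 526.77020124 -354.44612194  148.        ]] [[ 528.24385435 -356.03697863  131.        ]] [[ 528.30944014 -349.38337843  131.        ]]
tilt 20.021014138691356 head -73.58453300912034
h [ 0.28401534 -0.95881973  0.        ]
[ 468.67159163 -137.72791392  155.2002161 ]
8 x [0.05, 1.42, -2.05] [1.003, -0.011, -0.009]
```

Run:
```python
from h import *
h=np.array([np.cos(np.radians(HD)),np.sin(np.radians(HD)),0]);l=np.array([.959,.284,0])
s=ctrl.sense()
N=H-13*h+4*l; N[2]=118
P,R=pose(N,8);print(P);rows(P,R,8)
s['eef_pos']=P; s['ee_rot']=Ro.from_matrix(R).as_quat()[[3,0,1,2]]
N[2]=113;P,R=pose(N,40);print(P,R);rows(P,R,16,s)
```

```text
[ 472.22357628 -135.63309418  154.2002161 ]
8 x [0.55, 1.27, -1.97] [1.003, -0.011, -0.009]
[ 487.41508729 -186.91877583  263.33581402] [[ 0.95881973  0.26688712 -0.09713897]
 [ 0.28401534 -0.90099583  0.32793566]
 [ 0.         -0.34202014 -0.93969262]]
16 x [-0.0, 3.02, -7.08] [2.0, -0.0, -0.0]
```

Call:
play_rows:
  motion:
    - [[0.5, 1.3, -2], [1, 0, 0]]
    - [[0.6, 1.3, -2], [1, 0, 0]]
    - [[0.5, 1.3, -2], [1, 0, 0]]
    - [[0.6, 1.3, -2], [1, 0, 0]]
    - [[0.5, 1.3, -2], [1, 0, 0]]
    - [[0.6, 1.3, -2], [1, 0, 0]]
    - [[0.5, 1.3, -2], [1, 0, 0]]
    - [[0.6, 1.2, -2], [1, 0, 0]]
    - [[0, 0, 0], [0, 0, 0]]
    - [[0, 0, 0], [0, 0, 0]]

```text
time_s: 21.25
eef_pos: [472.3, -136.3, 154.6]
ee_rot: [0.104, 0.984, 0.142, 0.016]
force: [0.1, 0.3, -1.4]
grip_width: 0.121
```

Run:
```python
from h import *
h=np.array([np.cos(np.radians(HD)),np.sin(np.radians(HD)),0]);l=np.array([.959,.284,0])
s=ctrl.sense();print(s['eef_pos'],s['force'],np.degrees(np.arcsin(qR(s['ee_rot'])[2,1])))
N=H-13*h+4*l; N[2]=113;P,R=pose(N,40);rows(P,R,16)
sc=save('scene','s10');t=save('top','t10')
for c,im in(('scene',sc),('top',t)):
    hsv=cv2.cvtColor(im,cv2.COLOR_RGB2HSV); 
    for n in('chute_nose','nut0_center','nut1_center'):
        r=ctrl.spot_in(c,n); print(c,n,[(round(q['p'],2),np.round(np.array(q['position'])*[512,384],1).tolist()) for q in r[:5]])
    print('pred nose',proj(cam(c),[N+[0,0,5]]))
```

```text
[ 472.3468523  -136.26699857  154.60878132] [ 0.05856595  0.32081932 -1.38231392] 12.034710894511496
16 x [0.01, 2.98, -7.05] [2.002, -0.008, -0.006]
scene chute_nose [(0.63, [249.9, 258.0])]
scene nut0_center []
scene nut1_center []
pred nose [[262.67290829 286.99191247]]
top chute_nose [(0.66, [356.9, 217.0])]
top nut0_center []
top nut1_center []
pred nose [[375.80534723 212.45966152]]
```

Tipping about the nose edge.

Call:
play_rows:
  motion:
    - [[0, 3, -7.05], [2, 0, 0]]
    - [[0, 3, -7.05], [2, 0, 0]]
    - [[0, 3, -7.05], [2, 0, 0]]
    - [[0, 3, -7.05], [2, 0, 0]]
    - [[0, 3, -7.05], [2, 0, 0]]
    - [[0, 3, -7.05], [2, 0, 0]]
    - [[0, 3, -7.05], [2, 0, 0]]
    - [[0, 3, -7.05], [2, 0, 0]]
    - [[0, 3, -7.05], [2, 0, 0]]
    - [[0, 3, -7.05], [2, 0, 0]]
    - [[0, 3, -7.05], [2, 0, 0]]
    - [[0, 3, -7.05], [2, 0, 0]]
    - [[0, 3, -7.05], [2, 0, 0]]
    - [[0, 3, -7.05], [2, 0, 0]]
    - [[0, 3, -7.05], [2, 0, 0]]
    - [[0, 3, -7.05], [2, 0, 0]]
    - [[0, 0, 0], [0, 0, 0]]
    - [[0, 0, 0], [0, 0, 0]]
    - [[0, 0, 0], [0, 0, 0]]
    - [[0, 0, 0], [0, 0, 0]]

```text
time_s: 23.32
eef_pos: [487.0, -186.5, 263.2]
ee_rot: [-0.171, 0.975, 0.141, -0.024]
force: [0.0, 0.4, -1.0]
grip_width: 0.128
```

Run:
```python
from h import *
s=ctrl.sense();print(s['time_s'],s['eef_pos'],s['force'],s['wrist_torque'],s['grip_width']*85.4,np.degrees(np.arcsin(qR(s['ee_rot'])[2,1])))
for c in('scene','top'):
    im=save(c,c[0]+'11'); print(c,im.shape)
    g=[]
    for n in ('nut0_center','chute','hopper_mouth','spray_can','tube_offcut','rod_cup','magnet_square'):
        r=ctrl.spot_in(c,n); print(n,[(round(q['p'],2),np.round(np.array(q['position'])*[512,384],1).tolist()) for q in r[:6]])
    hsv=cv2.cvtColor(im,cv2.COLOR_RGB2HSV); m=cv2.inRange(hsv,(12,90,60),(24,255,235)); 
    n,_,st,ce=cv2.connectedComponentsWithStats(m); print([(st[i,4],ce[i].round().tolist()) for i in range(1,n) if st[i,4]>5 and ce[i][1]>180])
```

```text
23.3167 [ 487.01848314 -186.52276472  263.18166085] [ 0.00126264  0.42842589 -1.01040043] [-0.13129614 -0.025902    0.02394757] 10.967676667295828 -19.94212243053468
scene (384, 512, 3)
nut0_center []
chute [(0.85, [252.4, 261.1]), (0.36, [220.6, 249.1])]
hopper_mouth [(0.69, [259.5, 303.2]), (0.69, [249.1, 263.4])]
spray_can [(0.87, [287.3, 332.3]), (0.59, [251.6, 263.1])]
tube_offcut [(0.72, [305.9, 293.8])]
rod_cup [(0.65, [221.0, 247.9]), (0.37, [220.4, 200.0])]
magnet_square [(0.76, [267.4, 121.5])]
[(np.int32(10), [229.0, 227.0]), (np.int32(24), [225.0, 238.0]), (np.int32(581), [263.0, 299.0])]
top (384, 512, 3)
nut0_center []
chute [(0.48, [324.5, 228.7])]
hopper_mouth []
spray_can [(0.5, [431.5, 189.8])]
tube_offcut [(0.65, [372.2, 170.3])]
rod_cup [(0.91, [315.1, 245.7])]
magnet_square [(0.67, [142.4, 161.6]), (0.54, [247.9, 234.6])]
[]
```

```bash
cat >> h.py <<'E'
def floorprof(c,img,th,N,tag):
    a=np.radians(HD);hn=np.array([np.cos(a),np.sin(a),0]);Z=np.array([0,0,1.]);t=np.radians(th)
    rear=-np.cos(t)*hn+np.sin(t)*Z; up=np.cos(t)*Z+np.sin(t)*hn; lat=np.cross(rear,up)
    hsv=cv2.cvtColor(cv2.imread(img),cv2.COLOR_BGR2HSV)
    o=[]
    for k in range(0,206,6):
        q=[proj(cam(c),[N+k*rear+6*up+y*lat])[0] for y in (-9,-6,-3,0,3,6,9)]
        v=[hsv[int(round(b)),int(round(a))] for a,b in q]; o.append((k,int(max(x[1] for x in v)),int(min(x[2] for x in v))))
    print(tag,o)
E
python3 - <<'E'
from h import *
h=np.array([np.cos(np.radians(HD)),np.sin(np.radians(HD)),0]);l=np.array([.959,.284,0])
N=H-13*h+4*l; N[2]=113
floorprof('top','pics/t9.png',0,np.array([528,-353,131.]),'t9')
floorprof('top','pics/t11.png',40,N,'t11')
floorprof('scene','pics/s9.png',0,np.array([528,-353,131.]),'s9')
floorprof('scene','pics/s11.png',40,N,'s11')
E
```

```text
t9 [(0, 106, 91), (6, 36, 178), (12, 38, 188), (18, 38, 187), (24, 38, 172), (30, 38, 156), (36, 38, 186), (42, 39, 163), (48, 38, 168), (54, 38, 187), (60, 37, 150), (66, 120, 85), (72, 213, 94), (78, 206, 14), (84, 213, 116), (90, 192, 71), (96, 204, 6), (102, 212, 47), (108, 203, 52), (114, 184, 72), (120, 255, 4), (126, 227, 7), (132, 207, 51), (138, 180, 68), (144, 214, 15), (150, 255, 11), (156, 154, 56), (162, 192, 61), (168, 255, 4), (174, 212, 23), (180, 97, 63), (186, 38, 69), (192, 42, 79), (198, 42, 77), (204, 153, 60)]
t11 [(0, 70, 127), (6, 72, 128), (12, 70, 127), (18, 71, 127), (24, 70, 127), (30, 72, 126), (36, 69, 128), (42, 70, 122), (48, 71, 107), (54, 73, 90), (60, 71, 88), (66, 72, 89), (72, 73, 91), (78, 74, 86), (84, 73, 91), (90, 71, 88), (96, 73, 91), (102, 71, 90), (108, 71, 91), (114, 72, 90), (120, 72, 89), (126, 73, 90), (132, 72, 90), (138, 75, 91), (144, 71, 91), (150, 73, 90), (156, 73, 91), (162, 71, 90), (168, 72, 91), (174, 74, 49), (180, 73, 36), (186, 109, 23), (192, 243, 18), (198, 255, 16), (204, 255, 24)]
s9 [(0, 23, 181), (6, 16, 174), (12, 1
[... 358 characters left out ...]
50, 148, 57), (156, 129, 81), (162, 110, 99), (168, 157, 73), (174, 139, 57), (180, 70, 102), (186, 30, 111), (192, 27, 113), (198, 34, 113), (204, 38, 103)]
s11 [(0, 144, 108), (6, 42, 120), (12, 28, 117), (18, 27, 115), (24, 25, 118), (30, 28, 118), (36, 26, 117), (42, 26, 118), (48, 27, 114), (54, 30, 117), (60, 27, 119), (66, 23, 116), (72, 27, 114), (78, 28, 115), (84, 26, 118), (90, 27, 121), (96, 26, 118), (102, 27, 116), (108, 29, 120), (114, 27, 121), (120, 26, 119), (126, 24, 119), (132, 24, 118), (138, 23, 120), (144, 25, 117), (150, 23, 117), (156, 26, 115), (162, 28, 114), (168, 22, 115), (174, 31, 100), (180, 64, 56), (186, 94, 49), (192, 101, 48), (198, 87, 48), (204, 89, 46)]
```

The chute floor reads clean along its visible length. Levelling at the hopper to recheck.

Call:
play_rows:
  motion:
    - [[0, 0, 0], [1.5, 0, 0]]
    - [[0, 0, 0], [1.5, 0, 0]]
    - [[0, 0, 0], [0, 0, 0]]
    - [[0, 0, 0], [0, 0, 0]]
    - [[0, 0, 0], [0, 0, 0]]
    - [[0, 0, 0], [-1.5, 0, 0]]
    - [[0, 0, 0], [-1.5, 0, 0]]
    - [[0, -3.8, 6.6], [-2, 0, 0]]
    - [[0, -3.8, 6.6], [-2, 0, 0]]
    - [[0, -3.8, 6.6], [-2, 0, 0]]
    - [[0, -3.8, 6.6], [-2, 0, 0]]
    - [[0, -3.8, 6.6], [-2, 0, 0]]
    - [[0, -3.8, 6.6], [-2, 0, 0]]
    - [[0, -3.8, 6.6], [-2, 0, 0]]
    - [[0, -3.8, 6.6], [-2, 0, 0]]

```text
time_s: 25.37
eef_pos: [475.5, -146.8, 219.1]
ee_rot: [-0.033, 0.989, 0.143, -0.003]
force: [0.8, 0.4, -2.0]
grip_width: 0.125
```

Run:
```python
from h import *
h=np.array([np.cos(np.radians(HD)),np.sin(np.radians(HD)),0]);l=np.array([.959,.284,0])
s=ctrl.sense();print(s['time_s'],s['eef_pos'],s['force'],np.degrees(np.arcsin(qR(s['ee_rot'])[2,1])))
N=H-13*h+4*l; N[2]=135;P,R=pose(N,0);rows(P,R,14)
```

```text
25.3667 [ 475.46068612 -146.83905967  219.11210146] [ 0.84588729  0.36141527 -1.97026879] -3.758713870111943
14 x [-0.0, -1.76, 5.55] [-1.697, -0.012, -0.004]
```

Call:
play_rows:
  motion:
    - [[0, -1.8, 5.5], [-1.7, 0, 0]]
    - [[0, -1.8, 5.5], [-1.7, 0, 0]]
    - [[0, -1.8, 5.5], [-1.7, 0, 0]]
    - [[0, -1.8, 5.5], [-1.7, 0, 0]]
    - [[0, -1.8, 5.5], [-1.7, 0, 0]]
    - [[0, -1.8, 5.5], [-1.7, 0, 0]]
    - [[0, -1.8, 5.5], [-1.7, 0, 0]]
    - [[0, -1.8, 5.5], [-1.7, 0, 0]]
    - [[0, -1.8, 5.5], [-1.7, 0, 0]]
    - [[0, -1.8, 5.5], [-1.7, 0, 0]]
    - [[0, -1.8, 5.5], [-1.7, 0, 0]]
    - [[0, -1.8, 5.5], [-1.7, 0, 0]]
    - [[0, -1.8, 5.5], [-1.7, 0, 0]]
    - [[0, -1.8, 5.5], [-1.7, 0, 0]]
    - [[0, 0, 0], [0, 0, 0]]
    - [[0, 0, 0], [0, 0, 0]]

```text
time_s: 26.7
eef_pos: [471.3, -132.0, 140.2]
ee_rot: [0.17, 0.975, 0.141, 0.026]
force: [-1.0, -0.9, -1.0]
grip_width: 0.122
```

Run:
```python
from h import *
s=ctrl.sense();print(s['time_s'],s['eef_pos'],s['force'],s['wrist_torque'],np.degrees(np.arcsin(qR(s['ee_rot'])[2,1])))
save('top','t12');save('scene','s12')
N=np.array([532,-353,135.])
floorprof('top','pics/t12.png',0,N,'t12');floorprof('scene','pics/s12.png',0,N,'s12')
# bench change outside arm: nut-coloured blobs in top
for c,f in(('top','t12'),('scene','s12')):
    hsv=cv2.cvtColor(cv2.imread(f'pics/{f}.png'),cv2.COLOR_BGR2HSV); m=cv2.inRange(hsv,(14,100,60),(30,255,255)); n,_,st,ce=cv2.connectedComponentsWithStats(m)
    print(c,[(int(st[i,4]),ce[i].round().tolist()) for i in range(1,n) if st[i,4]>4])
rows([467,-99,135.2],mk(HD,-20),4)
h=np.array([np.cos(np.radians(268.65)),np.sin(np.radians(268.65)),0])
R=mk(268.65,-20);T=np.array([486.4,104.9,30+117])+18.7*R[:,2];rows(T,R,20);print(T)
```

```text
26.7 [ 471.34505725 -131.97893604  140.23679132] [-0.95589368 -0.87710633 -0.9748054 ] [0.33538608 0.11003343 0.01318302] 19.811869331871275
t12 [(0, 149, 72), (6, 35, 175), (12, 36, 155), (18, 36, 152), (24, 37, 160), (30, 37, 167), (36, 35, 167), (42, 37, 163), (48, 38, 167), (54, 37, 181), (60, 36, 173), (66, 36, 170), (72, 37, 168), (78, 37, 165), (84, 37, 145), (90, 43, 71), (96, 37, 69), (102, 39, 68), (108, 42, 70), (114, 41, 70), (120, 43, 70), (126, 40, 71), (132, 40, 72), (138, 44, 75), (144, 40, 71), (150, 39, 68), (156, 39, 67), (162, 42, 72), (168, 39, 72), (174, 42, 74), (180, 39, 77), (186, 43, 74), (192, 39, 76), (198, 38, 75), (204, 129, 65)]
s12 [(0, 30, 162), (6, 19, 183), (12, 18, 193), (18, 17, 194), (24, 18, 183), (30, 18, 187), (36, 18, 159), (42, 18, 163), (48, 18, 155), (54, 18, 160), (60, 18, 162), (66, 18, 165), (72, 19, 155), (78, 18, 162), (84, 18, 151), (90, 18, 135), (96, 21, 132), (102, 21, 121), (108, 21, 115), (114, 24, 114), (120, 25, 114), (126, 26, 116), (132, 29, 114), (138, 25, 115), (144, 25, 106), (150, 29, 101), (156, 27, 105), (162, 27, 101), (168, 27, 103), (174, 33, 108), (180, 45, 112), (186, 40, 112), (192, 54, 115), (198, 53, 114), (204, 70, 107)]
top [(318, [380.0, 213.0])]
scene [(413, [54.0, 6.0]), (32, [149.0, 37.0]), (10, [139.0, 38.0]), (9, [157.0, 39.0]), (19, [135.0, 42.0]), (621, [263.0, 298.0])]
4 x [1.25, -8.35, -1.57] [-0.038, -0.039, -0.028]
20 x [2.34, -10.9, -3.35] [-0.009, -0.312, 0.834]
[486.24931701  98.50599859 129.42774799]
```

The chute is empty (clean floor in both views, torque down) and there are no stray nut-coloured blobs outside the hopper. Returning to the mat.

Call:
play_rows:
  motion:
    - [[0.8, -3.6, -1.1], [0, -0.1, 0.28]]
    - [[1.5, -7.3, -2.2], [0, -0.2, 0.55]]
    - [[2.3, -10.9, -3.3], [0, -0.31, 0.83]]
    - [[2.3, -10.9, -3.3], [0, -0.31, 0.83]]
    - [[2.3, -10.9, -3.3], [0, -0.31, 0.83]]
    - [[2.3, -10.9, -3.3], [0, -0.31, 0.83]]
    - [[2.3, -10.9, -3.3], [0, -0.31, 0.83]]
    - [[2.3, -10.9, -3.3], [0, -0.31, 0.83]]
    - [[2.3, -10.9, -3.3], [0, -0.31, 0.83]]
    - [[2.3, -10.9, -3.3], [0, -0.31, 0.83]]
    - [[2.3, -10.9, -3.3], [0, -0.31, 0.83]]
    - [[2.3, -10.9, -3.3], [0, -0.31, 0.83]]
    - [[2.3, -10.9, -3.3], [0, -0.31, 0.83]]
    - [[2.3, -10.9, -3.3], [0, -0.31, 0.83]]
    - [[2.3, -10.9, -3.3], [0, -0.31, 0.83]]
    - [[2.3, -10.9, -3.3], [0, -0.31, 0.83]]
    - [[2.3, -10.9, -3.3], [0, -0.31, 0.83]]
    - [[2.3, -10.9, -3.3], [0, -0.31, 0.83]]
    - [[2.3, -10.9, -3.3], [0, -0.31, 0.83]]
    - [[2.3, -10.9, -3.3], [0, -0.31, 0.83]]

```text
time_s: 28.47
eef_pos: [483.1, 87.6, 129.0]
ee_rot: [0.172, 0.985, -0.004, -0.001]
force: [-0.0, 0.4, -1.4]
grip_width: 0.125
```

Call:
play_rows:
  motion:
    - [[1.5, -7.3, -2.2], [0, -0.2, 0.55]]
    - [[0.8, -3.6, -1.1], [0, -0.1, 0.28]]
    - [[0, 0, 0], [0, 0, 0]]
    - [[0, 0, 0], [0, 0, 0]]

```text
time_s: 28.8
eef_pos: [485.2, 98.0, 128.1]
ee_rot: [0.172, 0.985, -0.011, -0.003]
force: [0.9, -0.0, -1.1]
grip_width: 0.123
```

Run:
```python
from h import *
s=ctrl.sense();print(s['time_s'],s['eef_pos'],s['force'],s['wrist_torque'],s['grip_width'])
R=mk(268.65,-20);rows([486.3,98.3,20],R,12)
t=save('top','t13');sc=save('scene','s13')
# chute rear/nose by net + white-floor line in top
hsv=cv2.cvtColor(t,cv2.COLOR_RGB2HSV)
print(proj(cam('top'),[[481.3,-131,130],[484,0,130],[486,79,150]]))
```

```text
28.8 [485.20471217  97.99218243 128.14530242] [ 0.89918766 -0.03420015 -1.11555154] [ 0.32773947 -0.04323574 -0.03080194] 0.1228138583477314
12 x [0.1, -3.09, 8.46] [-0.015, 0.003, 0.008]
[[294.57635767 234.3774275 ]
 [244.68074115 234.26405024]
 [213.75143378 233.69365264]]
```

Call:
play_rows:
  motion:
    - [[0.1, -3.1, 8.5], [0, 0, 0]]
    - [[0.1, -3.1, 8.5], [0, 0, 0]]
    - [[0.1, -3.1, 8.5], [0, 0, 0]]
    - [[0.1, -3.1, 8.5], [0, 0, 0]]
    - [[0.1, -3.1, 8.5], [0, 0, 0]]
    - [[0.1, -3.1, 8.5], [0, 0, 0]]
    - [[0.1, -3.1, 8.5], [0, 0, 0]]
    - [[0.1, -3.1, 8.5], [0, 0, 0]]
    - [[0.1, -3.1, 8.5], [0, 0, 0]]
    - [[0.1, -3.1, 8.5], [0, 0, 0]]
    - [[0.1, -2, 5.6], [0, 0, 0]]
    - [[0.1, -1.5, 4.2], [0, 0, 0]]
    - [[0, 0, 0], [0, 0, 0]]
    - [[0, 0, 0], [0, 0, 0]]

```text
time_s: 30.07
eef_pos: [486.4, 98.5, 27.2]
ee_rot: [0.172, 0.985, -0.011, -0.003]
force: [0.0, -0.1, -0.9]
grip_width: 0.122
```

Run:
```python
from h import *
s=ctrl.sense();print(s['eef_pos'],s['force'],s['wrist_torque'])
```

```text
[486.37328377  98.49668634  27.21817409] [ 0.00133054 -0.11187105 -0.9437276 ] [ 0.33797144  0.03181967 -0.04811066]
```

Call:
play_rows:
  motion:
    - [[0, -1.4, 3.8], [0, 0, 0]]
    - [[0, -1.4, 3.8], [0, 0, 0]]
    - [[0, -0.7, 1.9], [0, 0, 0]]
    - [[0, 0, 0], [0, 0, 0]]

```text
time_s: 30.4
eef_pos: [486.0, 98.5, 16.6]
ee_rot: [0.172, 0.985, -0.011, -0.003]
force: [-0.2, 0.1, -1.5]
grip_width: 0.125
```

Call:
play_rows:
  motion:
    - [[0, -0.35, 0.95], [0, 0, 0]]
    - [[0, -0.35, 0.95], [0, 0, 0]]
    - [[0, 0, 0], [0, 0, 0]]

```text
time_s: 30.65
eef_pos: [486.2, 98.6, 15.0]
ee_rot: [0.172, 0.985, -0.011, -0.003]
force: [0.8, -0.1, -1.7]
grip_width: 0.12
```

Run:
```python
from h import *
s=ctrl.sense();print(s['eef_pos'],s['force'],s['wrist_torque'])
```

```text
[486.23365411  98.55244896  14.95695095] [ 0.84029658 -0.14582504 -1.74311977] [ 0.34750066 -0.0403321   0.03839112]
```

Call:
play_rows:
  motion:
    - [[0, -0.35, 0.95], [0, 0, 0]]
    - [[0, -0.1, 0.3], [0, 0, 0]]
    - [[0, 0, 0], [0, 0, 0]]

```text
time_s: 30.9
eef_pos: [486.3, 98.6, 13.9]
ee_rot: [0.172, 0.985, -0.011, -0.002]
force: [-0.6, 1.0, 0.1]
grip_width: 0.126
```

Run:
```python
from h import *
s=ctrl.sense();print(s['eef_pos'],s['force'],s['wrist_torque'])
```

```text
[486.33185977  98.56006292  13.88589267] [-0.58954823  1.03441116  0.08476526] [-0.00755123 -0.01259041  0.06762063]
```

Contact: torque and force are near zero. Releasing and backing off along the tool.

Call:
play_rows:
  motion:
    - [[0, 0, 0], [0, 0, 0]]
    - [[0, 0, 0], [0, 0, 0]]
    - [[0, 0, 0], [0, 0, 0]]
    - [[0, 0, 0], [0, 0, 0]]
    - [[0, 0, 0], [0, 0, 0]]
    - [[0, 0, 0], [0, 0, 0]]
    - [[0, 0, -6], [0, 0, 0]]
    - [[0, 0, -12], [0, 0, 0]]
    - [[0, 0, -18], [0, 0, 0]]
    - [[0, 0, -18], [0, 0, 0]]
    - [[0, 0, -18], [0, 0, 0]]
    - [[0, 0, -18], [0, 0, 0]]
    - [[0, 6, -18], [4, 0, 0]]
    - [[0, 12, -18], [5, 0, 0]]
    - [[0, 18, -16], [5, 0, 0]]
    - [[0, 18, -10], [6, 0, 0]]
    - [[0, 18, 0], [0, 0, 0]]
    - [[0, 0, 0], [0, 0, 0]]
    - [[0, 0, 0], [0, 0, 0]]
  fingers: 60
  squeeze: 20

```text
time_s: 32.48
eef_pos: [485.8, 72.9, 169.2]
ee_rot: [-0.002, 1.0, -0.012, -0.0]
force: [-0.4, 0.0, -0.3]
grip_width: 0.703
```

Run:
```python
from h import *
s=ctrl.sense(); w=save('wrist','w14'); C=cam('wrist',s); t=save('top','t14');sc=save('scene','s14')
print(s['time_s'],s['eef_pos'],s['force'],s['grip_width'])
hsv=cv2.cvtColor(w,cv2.COLOR_RGB2HSV); m=cv2.inRange(hsv,(0,200,60),(2,255,255))|cv2.inRange(hsv,(177,200,60),(180,255,255))
k=max(cv2.findContours(m,0,2)[0],key=cv2.contourArea); x,y,ww,hh=cv2.boundingRect(k); print('red',x,y,ww,hh,'world top',back(C,[[x+ww/2,y],[x+ww/2,y+hh]],46))
# exact prediction of handle corners from earlier resting pose
print('pred rear top/front top/rear bottom',proj(C,[[486.6,124.5,46],[486,79,46],[486.6,124.5,8]]))
# channel edges (bright walls) along rows
g=cv2.cvtColor(w,cv2.COLOR_RGB2GRAY)
for Y in (60,20,-40,-90):
    pr=proj(C,[[482+Y*.024-4+ -17+4,Y,30],[482+Y*.024+17+0,Y,30]])
    r=int(pr[0,1]); row=hsv[r].astype(int); nm=[c for c in range(150,360) if not(row[c,0]<15 and row[c,1]>110)]
    # non-mat run nearest the predicted centre
    c0=int(pr[:,0].mean()); a=c0
    S=set(nm)
    while a-1 in S:a-=1
    b=c0
    while b+1 in S:b+=1
    print(Y,'row',r,'pred',pr[:,0].round(1),'run',a,b, back(C,[[(a+b)/2,r]],30)[0].round(1))
for c in('wrist','top','scene'):
    for n in ('chute','handle','nut0_center','spray_can','tube_offcut','magnet_square','rod_cup'):
        r=ctrl.spot_in(c,n); print(c,n,[(round(q['p'],2),np.round(np.array(q['position'])*[512,384],1).tolist()) for q in r[:2]])
```

```text
32.4833 [485.83570636  72.8599735  169.15677346] [-0.410161    0.02011483 -0.32500311] 0.703122966254452
red 246 120 13 52 world top [[487.61567191 124.94278637  46.        ]
 [486.52936395  79.66761781  46.        ]]
pred rear top/front top/rear bottom [[251.30175793 120.56640889]
 [251.92059453 172.73892397]
 [251.4448033  115.760949  ]]
60 row 187 pred [232.  267.6] run 233 271 [485.6  60.2  30. ]
20 row 225 pred [232.8 266.9] run 234 270 [484.6  20.3  30. ]
-40 row 277 pred [234.  266.1] run 230 269 [480.5 -40.3  30. ]
-90 row 315 pred [234.8 265.5] run 237 269 [483.  -89.8  30. ]
wrist chute [(0.69, [248.5, 234.0])]
wrist handle [(0.77, [254.3, 144.9])]
wrist nut0_center []
wrist spray_can []
wrist tube_offcut []
wrist magnet_square []
wrist rod_cup [(0.45, [232.4, 351.7])]
top chute [(0.8, [265.5, 236.6])]
top handle []
top nut0_center [(0.74, [315.0, 245.9])]
top spray_can [(0.62, [418.6, 198.6]), (0.6, [371.2, 218.4])]
top tube_offcut [(0.86, [376.9, 172.0]), (0.43, [265.9, 232.8])]
top magnet_square [(0.74, [142.2, 159.4])]
top rod_cup [(0.93, [313.9, 244.0]), (0.62, [421.0, 198.9])]
scene chute [(0.93, [226.7, 208.8])]
scene handle [(0.46, [220.2, 176.6])]
scene nut0_center [(0.56, [224.7, 207.6])]
scene spray_can [(0.9, [287.0, 332.2])]
scene tube_offcut [(0.71, [305.2, 291.4])]
scene magnet_square [(0.51, [268.1, 120.7])]
scene rod_cup [(0.49, [267.9, 119.4])]
```

Run:
```python
from h import *
for f,c in(('t','top'),('s','scene')):
    a=cv2.imread(f'pics/{f}0.png').astype(int);b=cv2.imread(f'pics/{f}14.png').astype(int); d=np.abs(a-b).max(2)
    for n,X in (('can',[590,-482,65]),('tube',[667,-376,35]),('cup',[449,-190,60]),('mag',[723,303,23]),('hopper mouth',[536,-366,95]),('hopper floor',[536,-366,22])):
        u,v=proj(cam(c),[X])[0].round().astype(int); p=d[v-9:v+10,u-9:u+10]; print(c,n,(u,v),'changed px',int((p>40).sum()),'of',p.size)
w=cv2.cvtColor(cv2.imread('pics/w14.png'),cv2.COLOR_BGR2HSV)[175:320,240:262]; m=cv2.inRange(w,(14,120,60),(30,255,255)); print('brass px in chute',cv2.countNonZero(m))
s=cv2.imread('pics/s14.png'); s0=cv2.imread('pics/s0.png')
for i in(s0,s): print(i[291:303:2,256:272:2].tolist()[2:4])
```

```text
top can (np.int64(414), np.int64(195)) changed px 0 of 361
top tube (np.int64(372), np.int64(171)) changed px 0 of 361
top cup (np.int64(313), np.int64(247)) changed px 26 of 361
top mag (np.int64(144), np.int64(158)) changed px 0 of 361
top hopper mouth (np.int64(378), np.int64(213)) changed px 11 of 361
top hopper floor (np.int64(370), np.int64(216)) changed px 11 of 361
scene can (np.int64(291), np.int64(332)) changed px 0 of 361
scene tube (np.int64(305), np.int64(293)) changed px 0 of 361
scene cup (np.int64(223), np.int64(250)) changed px 43 of 361
scene mag (np.int64(269), np.int64(121)) changed px 0 of 361
scene hopper mouth (np.int64(263), np.int64(294)) changed px 20 of 361
scene hopper floor (np.int64(263), np.int64(301)) changed px 11 of 361
brass px in chute 0
[[[22, 104, 132], [39, 67, 79], [45, 53, 54], [46, 50, 45], [47, 47, 45], [49, 50, 50], [38, 63, 72], [21, 76, 94]], [[40, 144, 175], [47, 67, 82], [51, 52, 50], [51, 48, 46], [51, 52, 49], [49, 49, 48], [43, 56, 60], [34, 85, 105]]]
[[[33, 109, 137], [30, 68, 86], [21, 40, 52], [26, 54, 69], [47, 69, 81], [40, 61, 73], [29, 69, 86], [18, 81, 100]], [[36, 145, 179], [41, 83, 100], [13, 55, 69], [40, 69, 88], [33, 68, 85], [40, 77, 94], [35, 78, 99], [20, 91, 116]]]
```

Run:
```python
from h import *
for f in('t0','t14','s0','s14'):
    m=cv2.inRange(cv2.cvtColor(cv2.imread(f'pics/{f}.png'),cv2.COLOR_BGR2HSV),(55,60,15),(88,255,255))
    m[:, :180]=0
    k=max(cv2.findContours(m,0,2)[0],key=cv2.contourArea); print(f,cv2.contourArea(k),cv2.boundingRect(k))
a,b=[cv2.imread(f'pics/{f}.png').astype(int) for f in('t0','t14')]; d=np.abs(a-b).max(2)>40
ys,xs=np.nonzero(d[225:270,290:345]); print('top diff near cup', xs.min()+290,xs.max()+290,ys.min()+225,ys.max()+225,len(xs), np.bincount(xs+290)[290:])
```

```text
t0 417.5 (303, 235, 24, 24)
t14 410.5 (303, 235, 24, 24)
s0 304.0 (214, 240, 19, 23)
s14 314.5 (215, 239, 18, 24)
top diff near cup 290 344 225 269 1368 [20 10 20 17 17 17 17 12 13 23 23 26 29 27 25 24 25 23 23 22 22 21 21 20
 20 20 20 22 24 24 25 25 25 28 27 30 24 24 23 22 23 24 24 24 25 26 27 30
 31 34 40 45 45 45 45]
```

The cup outline hasn't moved (same bounding box; the changed pixels fit the arm's shadow). Handing in.

```bash
python3 -c "
from rig import ctrl
print(ctrl.sense()['time_s']);print(ctrl.finish_job())"
```

```text
33.6833
the job is handed in; nothing more can be done
None
```

The job is handed in at 33.7 s of the 72 s allowed. I pulled the chute out by its nose and set it level along the mat with all five nuts in it. I then regripped it by the red handle, tipped it about 40° with its nose over the hopper, laid it back along the mat upright, let go and backed off.

**Last checks**
- **Chute:** it lies within about 1 mm of its earlier place on the mat, judged by its handle. There are no brass pixels left in it, and the hopper floor has turned brass-coloured. Right after tipping, no nut-coloured patches showed on the bench.
- **Bystanders:** the can, tube and magnet images are unchanged. The cup keeps the same outline in the top view and matches within a pixel in the scene view. Some pixels around it changed, probably the arm's shadow.

**What disagreed or was not checked**
- The five nuts in the hopper were not counted one by one; I inferred them from the empty chute and the colour change.
- The networks gave two nut reports in the last pictures, one on the cup (0.74) and one on the chute (0.56). The colour checks did not support either, so I treated them as false.
- On the first set-down the fingertips brushed the mat with about 16 N. I released the chute with its rear resting and its nose about 10 mm up, so the nose dropped that last bit; no nuts were lost.

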